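Clamp the nest plate with a T-slot bolt

TASK

Clamp the cap-nest plate down on the press bed with the loose T-bolt: lower its head lengthwise into the bed's slot beside the plate's notched lug, slide it along until its stem is fully home in the notch, and turn it clockwise until the head stops square across the slot under the lips. Then tighten its bar nut clockwise until the head is drawn up under the lips and the nut holds the lug snugly, hand-tight but not forced, and let go. Work gently, and leave the hex bolt, the caps, the strap and the tools where they are.

Things in the scene. Friction and masses are not known exactly. Their poses are not given: they have to be found in the camera images.
- tbolt: loose steel T-bolt, about 0.2 kg, standing on its head on the bench. Origin: centre of the head's underside, z up the stem. Head 32 mm long (own x), 18 wide (y), 8 thick; corners (+x,-y) and (-x,+y) are cut back, so in the slot it turns only clockwise (seen from above) from lengthwise to crosswise and stops about 8 degrees past square. A half turn gives the same head. Stem 10 mm diameter.
- stem_end (a point): centre of the stem's top end, 80 mm above the head's underside; a dark groove across it runs along the head's length. Axes as the T-bolt's.
- nut: the T-bolt's nut, captive on the stem. Origin: on the axis at the flange's underside, at first 31 to 33 mm above the head's underside, z up. Flange 28 mm wide, 4 thick, sprung under the nut (12 N per mm). Right-hand coarse thread: clockwise moves it down the stem 2.4 mm per radian, running torque 0.05 N m; with the head free the bolt turns with it, it runs once the head is stopped.
- bar (a point): middle of the nut's grip bar, on the axis, 25 mm above the flange's underside. Bar 50 mm long along this x, 14 thick along y, 26 high; at first 23 to 63 degrees clockwise of the head's length. It is sprung: it twists on the nut 1 rad per 0.6 N m. Held at a fixed height while it turns, the nut pulls the bolt up or the hand down: follow it down, with the flange on the lug and little load on you.
- bed: press bed, fixed: blue housing, black plate on top, 280 mm (own x) by 320 (y) by 60 high. Origin: centre of its underside. One T-slot runs along its y over the whole length, at its x = -20 mm: mouth 21 mm wide through lips 8 mm thick, below them a channel 33.6 mm wide and 11 mm high, its floor 19 mm below the bed's top.
- slot (a point): point on the slot's centre line at the level of the bed's top, at half its length; axes as the bed's (y along the slot).
- plate: aluminium nest plate with six cap pockets, fixed on the bed over the slot, 150 by 110 by 16 mm. Origin: underside, over the slot's centre line; axes as the bed's. On its -y side a lug 12 mm thick, 44 mm wide, reaches 36 mm out along the slot; an open notch 14 mm wide, 22 mm deep is cut into its end along the slot. The T-bolt's head cannot pass through the notch from above.
- notch (a point): the stem's axis when home against the notch's end, at the lug's top (12 mm above the bed's top); axes as the bed's. The notch opens to the bed's -y, mouth 17 mm away. With the flange on the lug, tightening draws the head up 3 mm to the lips at 0.03 to 0.06 N m. Then each radian adds about 25 N of clamping; 0.08 N m left after a turn means 14 to 30 N: well tight. It stays as left.
- hexbolt: a plain hex-head bolt, 53 mm tall, standing on its head on the bench; not wanted.
- cap_a: a white plastic cap, 36 mm wide, 14 mm tall, lying on the bed.
- cap_b: another such cap on the bed.
- cap_c: another such cap on the bench.
- strap: a spare slotted steel strap, 110 by 26 by 12 mm, lying on the bench.
- spanner: an open-ended spanner lying on the bench.
- driver: a screwdriver lying on the bench.
Things that resemble listed ones, but are neither listed nor needed, are in the scene too. Leave any green or red look-alike of the tbolt alone.

How it is judged:
By the outcome, as a careful person would: the job done as asked, in the order asked, and still so for the second after the job is handed in, with the robot touching nothing.
It also fails if it takes over 72 s, if anything falls off the work surface, if the arm or the gripper's body presses on something with over 40 N, if the wrist force passes 120 N, or if a joint passes its speed limit or range.

ROBOT

A 6-joint arm with a two-finger parallel gripper is mounted at the origin on the work surface. World frame = base frame: x ahead of the robot, y to its left, z up, the work surface at z = 0. Lengths are in m, angles in rad, forces in N, time in s.
With the tool pointing down it reaches from about 0.375 to 0.9 m from the base axis. Payload 3.1 kg.
Tool frame: the origin (TCP) lies on the centre line of the jaws, within the pads' length; the fingertips stand 25 mm ahead of it and the grasp point (between the pads) lies 6 mm ahead of it (manip.tips_ahead is the distance from the TCP to the fingertips, in m); z points along the fingers, y is the direction in which the jaws open and shut (so a half turn about z gives the same grasp; the last joint's range is limited). The gripper opens to 85 mm and grips with 20 to 120 N. Pads are 22 mm wide; open, the fingers measure 114 mm over their backs; the gripper's body (76 mm by 85 mm) begins 54 mm behind the grasp point. The pads swing forward as they close: fully open they stand 13 mm farther back than shut.
Start: joints at [-1.395, 0.527, 1.433, -0, 1.181, -0.178], TCP at [0.217, -0.586, 0.217] pointing down, gripper open.
Joint ranges: [-3.08, 3.08], [-0.75, 2.2], [0.22, 2.44], [-1.43, 4.57], [0, 2.65], [-2.85, 2.85]. Speed limits (rad/s): [2.79, 2.79, 3.14, 3.14, 3.14, 3.14].

INTERFACE

Orientations are given as a unit quaternion [x, y, z, w].
In Python, from station import manip gives the robot as it stands.
- The arm moves only by the tool play_rows, never from a script. Its argument "steps" is a list that holds one entry, the list of rows, each a list of 6 numbers: the shift along the tool's x, y, z in m, then the turn, a rotation vector about the tool's x, y, z in degrees. In form: [[[x, y, z, rx, ry, rz], ...]]. A call has 1 to 10 rows; each row shifts and turns the commanded pose from where the row before left it, along the tool's axes as they then stand; what a row does not reach is not made up. A row lasts 1/8 s, in which the tool goes at most 62.5 mm and 10.7 degrees, less where a joint would pass 70% of its speed; a pose out of reach is approached as far as the arm can. A call is refused whole if a number of a shift passes 0.0625 or a number of a turn 10.7, either way. A call with a gripper value outside its range is refused whole. "fingers" is the opening, from 0 (shut) to 1 (fully open), set as the call begins (left out, the last holds). The fingers move at their own pace and stop on an object; "squeeze" is the grip in N (left out, the last holds). Time passes only in rows, so rows that do not move let the fingers close. It gives the time, the measured TCP pose, the force and the opening at its end, in the units of the state.
- manip.sense(): the state, without advancing time (a new reading comes with each control period).
- manip.snapshot(name): name is "side" or "top"; returns a dict with "img" (400x640x3 uint8, red, green, blue), "K" (3x3 intrinsics, pixels), "world_from_camera" (4x4, takes a point from camera to world coordinates). Camera axes: x right, y down, z forward; pixel columns grow to the right and rows downward; lengths in m; the calibration is good to about 2 mm. A picture is of the moment at which its call begins. There is no depth.
- manip.sign_off(): hands the job in, once; it reports no verdict.
Trained networks look in a picture, given as the dict that the camera call returned (one of the last four; its "shot" number tells which), for a name from the list of things; names that differ only in an ending like _2 or _b are one class to them, and where a whole thing is asked for, a point or a joint stands for the part that bears it (a point fixed in the world has none). Each returns a list of dicts, best first, with "score" (0 to 1); they miss things now and then, are a little off and sometimes report something else, mostly with a low value. They report only what shows in the picture. A call takes as long as a camera call. They do not tell look-alikes from the thing itself.
- manip.regions_of(label, picture): "pixels" (400x640 bool, what is visible of it) and "rect" ([left, top, right, bottom] in pixels, round what is visible of it).
- manip.pinpoint(label, picture): "point" ([column, row] in pixels: a listed point, or the origin of a listed thing).
The state is a dict: "t": time; "q": joint angles; "qd": joint speeds; "tau": joint torques, N m; "tcp_pos": TCP position; "tool_rot": TCP orientation; "force": force on the tool from outside, world axes, zero at the start; "ft_torque": the same for the moment, N m; "finger_gap": opening from 0.0 (shut) to 1.0 (fully open).
Only numpy, scipy, OpenCV 4.12 (cv2) and the standard library are available. Lean on these libraries where they do the work, as an engineer would, in place of code of your own. Each camera call takes 0.05 s, during which the arm holds its last target.

## Working session

There is one attempt and no reset: what is moved stays moved. The work goes in short steps, Python scripts to look and compute and a tool call to move; the robot and the scene stay as the last step left them, time stands still between calls to the robot, and variables do not carry over. Pictures are saved under pics/ and viewed, and the job is handed in when it is done.

Besides the shell and the picture viewer there is one more tool, called by a JSON object that holds its "fn" and its "kwargs". play_rows: Moves the arm, as the interface text tells. Its arguments: {"type":"object","properties":{"steps":{"type":"array"},"fingers":{"type":"number"},"squeeze":{"type":"number"}},"required":["steps"]}

```bash
ls; mkdir -p pics
python3 - <<'E'
from station import manip
import cv2
for n in("side","top"):
    s=manip.snapshot(n); cv2.imwrite(f"pics/{n}0.png",s["img"][:,:,::-1]); print(n,s["shot"],s["K"].tolist(),s["world_from_camera"].round(4).tolist())
    for l in["tbolt","stem_end","nut","bar","hexbolt","bed","slot","plate","notch"]:
        print(l,[(d["point"],round(d["score"],2)) for d in manip.pinpoint(l,s)])
print(manip.sense())
E
```

```text
pics
side 1 [[442.68059713888704, 0.0, 319.5254248994987], [0.0, 442.68059713888704, 195.29722300846637], [0.0, 0.0, 1.0]] [[0.7227, -0.3765, 0.5796, -0.3076], [-0.6909, -0.3677, 0.6225, -0.7979], [-0.0212, -0.8503, -0.5258, 0.8067], [0.0, 0.0, 0.0, 1.0]]
tbolt [([416.1, 274.4], 0.88), ([358.6, 274.5], 0.64), ([389.9, 265.3], 0.58)]
stem_end [([355.5, 248.8], 0.8), ([418.1, 256.1], 0.64), ([322.1, 206.3], 0.6), ([390.4, 244.3], 0.55)]
nut [([329.5, 189.9], 0.74), ([391.5, 259.4], 0.62), ([358.3, 261.0], 0.53)]
bar [([417.8, 261.1], 0.75), ([391.4, 249.0], 0.54), ([354.6, 253.1], 0.45), ([377.2, 331.6], 0.37)]
hexbolt [([435.4, 254.3], 0.43), ([377.0, 329.7], 0.43)]
bed [([325.2, 205.5], 0.95)]
slot [([320.0, 189.8], 0.76), ([333.7, 211.6], 0.22)]
plate [([312.8, 189.3], 0.69)]
notch [([330.7, 189.3], 0.94)]
top 2 [[384.6936741406657, 0.0, 313.06383487706483], [0.0, 384.6936741406657, 199.29677533085393], [0.0, 0.0, 1.0]] [[0.0182, -0.9909, 0.1336, 0.3412], [-0.9998, -0.0171, 0.0095, 0.0465], [-0.0072, -0.1337, -0.991, 1.1472], [0.0, 0.0, 0.0, 1.0]]
tbolt [([400.7, 241.7], 0.67), ([41
[... 412 characters left out ...]
82.1], 0.59)]
notch [([315.8, 181.2], 0.9)]
{'t': 1.0, 'q': array([-1.39549068e+00,  5.27434132e-01,  1.43268614e+00, -1.12578210e-05,
        1.18142245e+00, -1.78490326e-01]), 'qd': array([-0.00037509, -0.00015459,  0.00117966, -0.00056925, -0.00073841,
        0.00088892]), 'tau': array([ 3.89205379e-04, -4.42327309e+01, -1.78425747e+01, -2.39740729e-06,
        8.62401957e-04,  2.30414354e-07]), 'tcp_pos': array([ 0.21656512, -0.58626029,  0.21655533]), 'tool_rot': array([ 9.84393934e-01,  1.75978923e-01, -5.24736626e-06,  2.49551345e-05]), 'force': array([ 0.11657985, -0.57285402,  1.04700137]), 'ft_torque': array([-0.02082107,  0.01511159,  0.03387682]), 'finger_gap': 1.00037988182532}
```

View pics/side0.png

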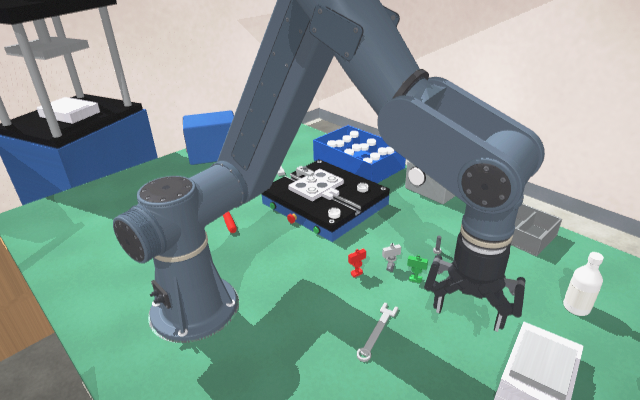

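View pics/top0.png

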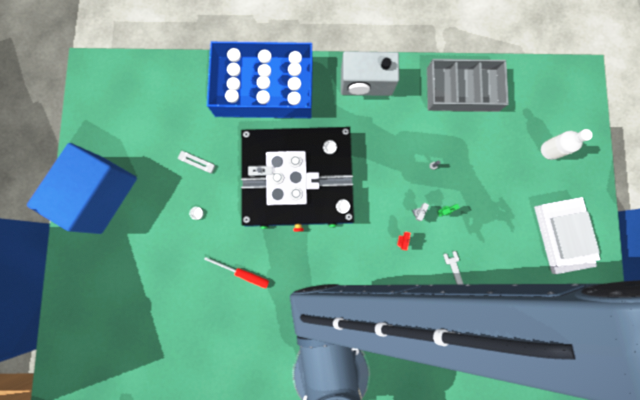

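Run:
```python
import cv2
a=cv2.imread("pics/side0.png")[200:350,330:480]; b=cv2.imread("pics/top0.png")[150:280,370:500]
cv2.imwrite("pics/c_side.png",cv2.resize(a,(600,600),interpolation=cv2.INTER_CUBIC))
cv2.imwrite("pics/c_top.png",cv2.resize(b,(600,600),interpolation=cv2.INTER_CUBIC))
```

```text
(no output)
```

View pics/c_side.png

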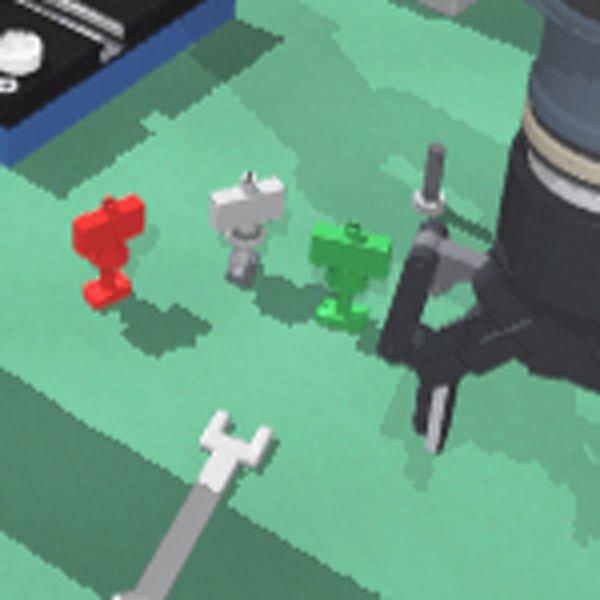

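View pics/c_top.png

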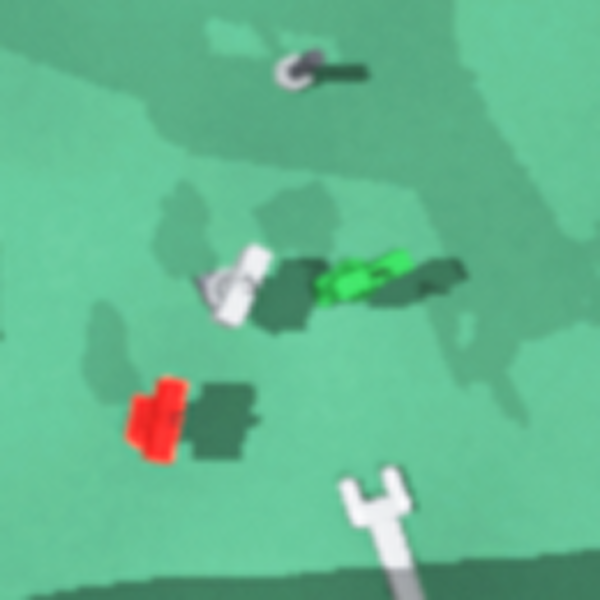

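Candidates: red look-alike (side 357,262 / top 404,241), green look-alike (417,267 / 449,210), hex bolt (437,250 / 434,165), and the steel T-bolt (391,255 / 420,212). The steel one with the light bar matches the description, and the crop confirms it. Next I'll measure it.

```bash
cat > h.py <<'E'
import numpy as np, cv2
from station import manip
def ray(s,p):
    K=s["K"];T=s["world_from_camera"];d=T[:3,:3]@np.linalg.inv(K)@np.array([p[0],p[1],1.]);return T[:3,3],d/np.linalg.norm(d)
def onz(s,p,z):
    o,d=ray(s,p);return o+d*(z-o[2])/d[2]
def tri(s1,p1,s2,p2):
    a,d=ray(s1,p1);b,e=ray(s2,p2)
    t=np.linalg.lstsq(np.c_[d,-e],b-a,rcond=None)[0]
    return (a+d*t[0]+b+e*t[1])/2,np.linalg.norm(a+d*t[0]-b-e*t[1])
def proj(s,X):
    T=np.linalg.inv(s["world_from_camera"]);c=T[:3,:3]@np.array(X)+T[:3,3];u=s["K"]@c;return u[:2]/u[2]
def near(l,s,p,r=14):
    c=[d for d in manip.pinpoint(l,s) if np.hypot(*(np.array(d["point"])-p))<r]
    return c[0]["point"] if c else None
E
python3 - <<'E'
from h import *
S=manip.snapshot("side");T=manip.snapshot("top")
for l,a,b in[("tbolt",(390,268),(416,216)),("nut",(391,260),(418,214)),("bar",(391,251),(422,212)),("stem_end",(390,244),(423,211)),("notch",(330,189),(315,181)),("slot",(320,190),(296,180)),("plate",(312,189),(288,182)),("bed",(325,205),(295,180))]:
    p=near(l,S,a);q=near(l,T,b)
    if p and q: print(l,p,q,*[np.round(x,4) for x in tri(S,p,T,q)])
    else: print(l,p,q)
for l,z in[("slot",.06),("notch",.072),("plate",.06)]:
    for d in manip.pinpoint(l,T)[:1]: print(l,'top@z',onz(T,d["point"],z).round(4))
    for d in manip.pinpoint(l,S)[:1]: print(l,'side@z',onz(S,d["point"],z).round(4))
# bed yaw
img=T["img"];g=img.astype(int)
m=((g.max(2)<60)).astype(np.uint8);m[:120]=0;m[232:]=0;m[:,:232]=0;m[:,360:]=0
m=cv2.morphologyEx(m,cv2.MORPH_CLOSE,np.ones((25,25)))
c=max(cv2.findContours(m,0,2)[0],key=cv2.contourArea)
bx=cv2.boxPoints(cv2.minAreaRect(c));print(bx.tolist())
W=np.array([onz(T,p,.06) for p in bx]);print(W.round(4).tolist(),W.mean(0))
for i in range(4):
    v=W[(i+1)%4]-W[i];print(np.linalg.norm(v[:2]).round(4),np.degrees(np.arctan2(v[1],v[0])).round(2))
cv2.imwrite("pics/bed.png",cv2.resize(img[115:235,230:365,::-1],None,fx=5,fy=5,interpolation=cv2.INTER_CUBIC)[:600,:800])
# bar yaw in top
g=img.astype(int);sat=g.max(2)-g.min(2);mm=((g.min(2)>185)&(sat<40)).astype(np.uint8)
w=np.zeros_like(mm);w[195:230,405:435]=mm[195:230,405:435]
print(w.sum());c=max(cv2.findContours(w,0,2)[0],key=cv2.contourArea);r=cv2.minAreaRect(c);bx=cv2.boxPoints(r);print(bx.tolist())
W=np.array([onz(T,p,.07) for p in bx]);print(W.mean(0))
for i in range(2):
    v=W[i+1]-W[i];print('bar edge',np.linalg.norm(v[:2]).round(4),np.degrees(np.arctan2(v[1],v[0])).round(2))
cv2.imwrite("pics/tb.png",cv2.resize(img[195:235,400:440,::-1],None,fx=14,fy=14,interpolation=cv2.INTER_CUBIC))
s=S["img"][235:280,370:410,::-1];cv2.imwrite("pics/ts.png",cv2.resize(s,None,fx=13,fy=13,interpolation=cv2.INTER_CUBIC))
E
```

```text
tbolt [389.2, 266.7] [417.9, 213.4] [ 0.4559 -0.2529  0.0056] 0.006
nut [391.4, 261.1] [417.5, 217.3] [ 0.4491 -0.2526  0.0266] 0.0125
bar [390.5, 250.5] [422.2, 211.3] [ 0.457  -0.2513  0.06  ] 0.0046
stem_end [391.8, 244.3] [422.2, 208.4] [ 0.4641 -0.2479  0.0747] 0.0031
notch [330.1, 192.2] [312.9, 180.0] [0.5397 0.0595 0.0728] 0.0038
slot [317.6, 188.3] [294.7, 181.7] [0.5345 0.1116 0.0678] 0.0046
plate [313.9, 188.3] [285.6, 181.6] [0.5384 0.1372 0.0551] 0.0001
bed [324.1, 202.3] [295.9, 181.4] [0.5511 0.1079 0.0066] 0.0071
slot top@z [0.5378 0.1106 0.06  ]
slot side@z [0.5413 0.1223 0.06  ]
notch top@z [0.5414 0.0583 0.072 ]
notch side@z [0.5388 0.0614 0.072 ]
plate top@z [0.5376 0.1368 0.06  ]
plate side@z [0.5328 0.1311 0.06  ]
[[239.09657287597656, 130.09072875976562], [350.30047607421875, 126.6156005859375], [353.32196044921875, 223.30242919921875], [242.1180419921875, 226.77755737304688]]
[[0.6883, 0.2772, 0.06], [0.704, -0.048, 0.06], [0.4212, -0.058, 0.06], [0.4058, 0.2562, 0.06]] [0.55484675 0.10683092 0.06      ]
0.3256 -87.24
0.283 -177.97
0.3146 92.81
0.2833 4.25
96
[[412.4000244140625, 216.2000274658203], [420.20001220703125, 200.6000213623047], [428.60003662109375, 204.80003356933594], [420.800048828125, 220.40003967285156]]
[ 0.45987346 -0.24547245  0.07      ]
bar edge 0.0499 -26.98
bar edge 0.026 -116.25
```

View pics/tb.png

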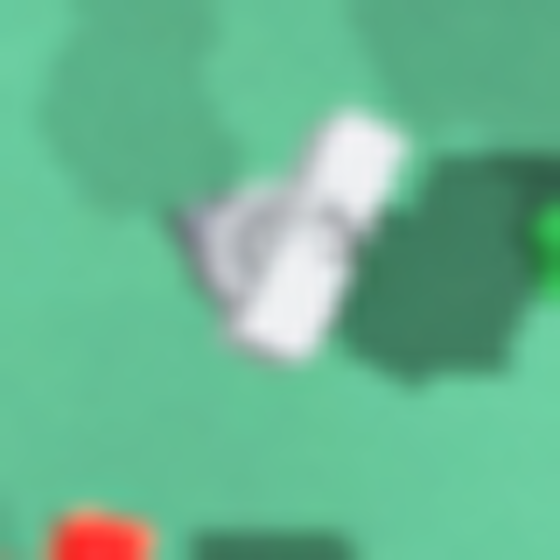

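View pics/ts.png

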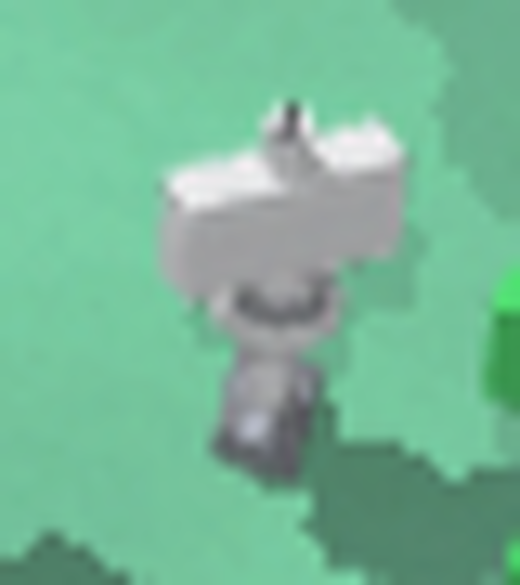

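View pics/bed.png

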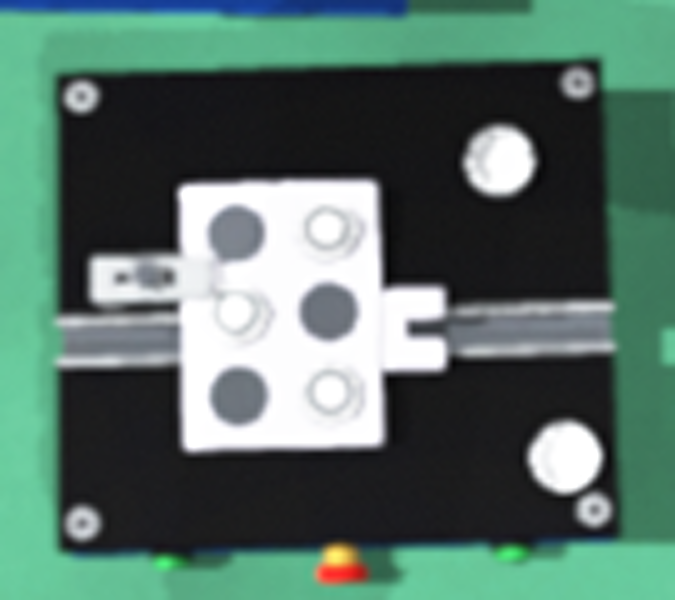

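Run:
```python
from h import *
from scipy.optimize import least_squares
T=manip.snapshot("top")
def cv(P,x0,y0,k): return [((a+.5)/k-.5+x0,(b+.5)/k-.5+y0) for a,b in P]
def fit(P,z,hx,hy):
    Q=np.array([onz(T,p,z)[:2] for p in P])
    C=np.array([[hx,hy],[hx,-hy],[-hx,-hy],[-hx,hy]])
    f=lambda v:(C@np.array([[np.cos(v[2]),np.sin(v[2])],[-np.sin(v[2]),np.cos(v[2])]])+v[:2]-Q).ravel()
    r=least_squares(f,[.54,.1,.05]);return r.x[:2].round(4),np.degrees(r.x[2]).round(2),(r.fun*1e3).round(1)
print(fit(cv([(57,75),(600,62),(620,538),(62,550)],230,115,5),.06,.14,.16))
print(fit(cv([(179,184),(380,180),(384,444),(182,450)],230,115,5),.076,.075,.055))
print('lug tip',[onz(T,p,.072).round(4) for p in cv([(446,287),(446,370),(408,328)],230,115,5)])
print('slot line',[onz(T,p,.06).round(4) for p in cv([(60,342),(612,326)],230,115,5)])
print('bar corners',[onz(T,p,.070).round(4) for p in cv([(340,110),(405,150),(305,360),(240,335)],400,195,14)])
print('stem',onz(T,cv([(340,215)],400,195,14)[0],.08).round(4))
```

```text
(array([0.5573, 0.1059]), np.float64(2.53), array([ 0.1,  0.3,  1.4, -1.8,  0.1, -1.3, -1.6,  2.8]))
(array([0.5472, 0.1351]), np.float64(2.36), array([-1.5, -2.5, -1.2,  2.5,  1. ,  1.7,  1.8, -1.7]))
lug tip [array([0.5648, 0.042 , 0.072 ]), array([0.5169, 0.0412, 0.072 ]), array([0.5407, 0.0631, 0.072 ])]
slot line [array([0.5314, 0.2631, 0.06  ]), array([ 0.5461, -0.0537,  0.06  ])]
bar corners [array([ 0.4829, -0.2552,  0.07  ]), array([ 0.4751, -0.2681,  0.07  ]), array([ 0.4324, -0.2472,  0.07  ]), array([ 0.4372, -0.2343,  0.07  ])]
stem [ 0.4606 -0.252   0.08  ]
```

```bash
cat >> h.py <<'E'
from scipy.spatial.transform import Rotation as R
def yaw(): 
    x=R.from_quat(manip.sense()["tool_rot"]).as_matrix()[:,0];return np.degrees(np.arctan2(x[1],x[0]))
def plan(p1,y1,n,p0=None,y0=None,dz=4):
    "rows from (p0,y0) to (p1,y1), tool down"
    s=manip.sense();p0=np.array(s["tcp_pos"] if p0 is None else p0);y0=yaw() if y0 is None else y0
    p1=np.array(p1);rz=round(-(y1-y0)/n,1);y=y0;p=p0.copy();rows=[]
    for i in range(n):
        a=np.radians(y);t=p0+(p1-p0)*(i+1)/n-p
        X=np.array([np.cos(a),np.sin(a),0]);Y=np.array([np.sin(a),-np.cos(a),0])
        r=[round(t@X,dz),round(t@Y,dz),round(-t[2],dz)];rows.append(r+[0,0,rz]);p=p+r[0]*X+r[1]*Y-np.array([0,0,r[2]]);y-=rz
    print("end",p.round(4),round(y,2));print(str(rows).replace("np.float64(","").replace(")","").replace(" ",""))
def st():
    s=manip.sense();print("t",round(s["t"],2),"p",s["tcp_pos"].round(4),"yaw",round(yaw(),2),"F",s["force"].round(2),"M",s["ft_torque"].round(3),"gap",round(s["finger_gap"],3),"q6",round(s["q"][5],2))
E
python3 - <<'E'
from h import *
plan([.458,-.2515,.16],154.5,14)
E
```

```text
end [ 0.458  -0.2515  0.16  ] 154.67
[[0.0245,-0.0165,0.004,0,0,-9.6],[0.0268,-0.0121,0.0041,0,0,-9.6],[0.0285,-0.0075,0.004,0,0,-9.6],[0.0294,-0.0026,0.004,0,0,-9.6],[0.0294,0.0023,0.0041,0,0,-9.6],[0.0286,0.0071,0.004,0,0,-9.6],[0.027,0.0119,0.0041,0,0,-9.6],[0.0247,0.0161,0.004,0,0,-9.6],[0.0216,0.0201,0.004,0,0,-9.6],[0.0179,0.0234,0.0041,0,0,-9.6],[0.0138,0.026,0.004,0,0,-9.6],[0.0093,0.028,0.004,0,0,-9.6],[0.0045,0.0292,0.0041,0,0,-9.6],[-0.0005,0.0294,0.004,0,0,-9.6]]
```

{"fn": "play_rows", "kwargs": {"steps": [[[0.0245,-0.0165,0.004,0,0,-9.6],[0.0268,-0.0121,0.0041,0,0,-9.6],[0.0285,-0.0075,0.004,0,0,-9.6],[0.0294,-0.0026,0.004,0,0,-9.6],[0.0294,0.0023,0.0041,0,0,-9.6],[0.0286,0.0071,0.004,0,0,-9.6],[0.027,0.0119,0.0041,0,0,-9.6],[0.0247,0.0161,0.004,0,0,-9.6],[0.0216,0.0201,0.004,0,0,-9.6],[0.0179,0.0234,0.0041,0,0,-9.6]]], "fingers": 0.5, "squeeze": 40}}

```text
t: 3.5
tcp_pos: [0.3897, -0.3465, 0.1762]
tool_rot: [0.526, 0.851, -0.0, 0.0]
force: [1.3, -0.7, 0.3]
finger_gap: 0.504
```

{"fn": "play_rows", "kwargs": {"steps": [[[0.0138,0.026,0.004,0,0,-9.6],[0.0093,0.028,0.004,0,0,-9.6],[0.0045,0.0292,0.0041,0,0,-9.6],[-0.0005,0.0294,0.004,0,0,-9.6],[0,0,0,0,0,0]]]}}

```text
t: 4.12
tcp_pos: [0.4586, -0.25, 0.1598]
tool_rot: [0.218, 0.976, 0.0, -0.0]
force: [-0.0, 0.3, -0.2]
finger_gap: 0.503
```

Run:
```python
from h import *
st()
S=manip.snapshot("side");T=manip.snapshot("top")
cv2.imwrite("pics/s1.png",cv2.resize(S["img"][180:300,320:460,::-1],None,fx=5,fy=5,interpolation=cv2.INTER_CUBIC))
cv2.imwrite("pics/t1.png",cv2.resize(T["img"][150:260,360:480,::-1],None,fx=5,fy=5,interpolation=cv2.INTER_CUBIC))
p=manip.sense()["tcp_pos"];print(proj(S,p-[0,0,.025]),proj(T,p))
```

```text
t 4.12 p [ 0.4586 -0.25    0.1598] yaw 154.81 F [-0.03  0.3  -0.16] M [0.006 0.034 0.042] gap 0.503 q6 -1.84
[393.65288259 227.21536104] [432.42129663 207.53692321]
```

View pics/s1.png

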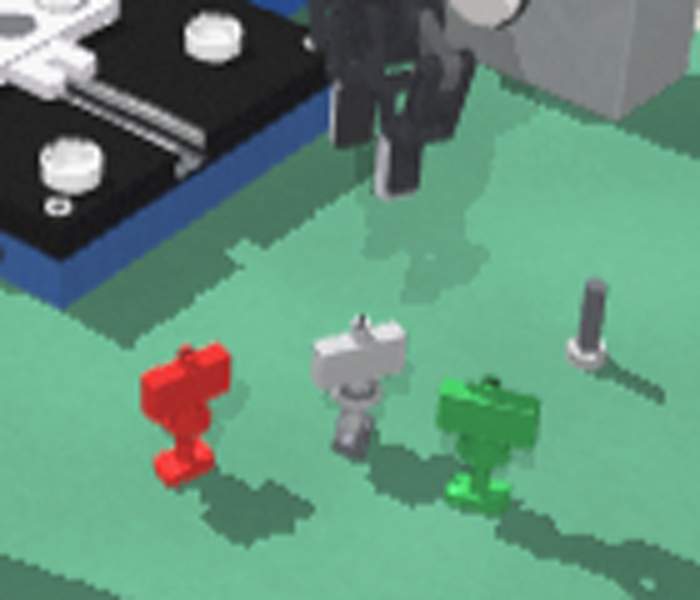

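View pics/t1.png

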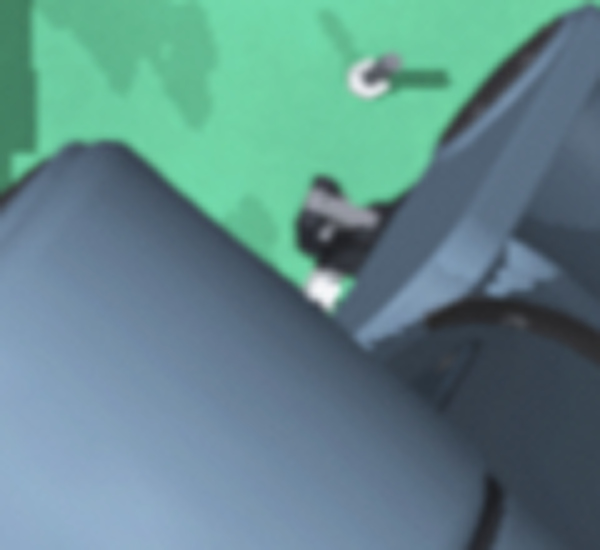

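Run:
```python
from h import *
print(manip.tips_ahead,[a for a in dir(manip) if a[0]!='_'])
p=manip.sense()["tcp_pos"]
S=manip.snapshot("side");T=manip.snapshot("top")
st()
for q in [[.458,-.2515,0],[.458,-.2515,.08],p,p-[0,0,.025]]: print(proj(S,q).round(1),proj(T,q).round(1))
cv2.imwrite("pics/s2.png",cv2.resize(S["img"][100:300,300:500,::-1],None,fx=3,fy=3,interpolation=cv2.INTER_CUBIC))
```

```text
0.025 ['PlanningError', 'pinpoint', 'regions_of', 'sense', 'sign_off', 'snapshot', 'tips_ahead']
t 4.33 p [ 0.4578 -0.2524  0.1602] yaw 154.56 F [-0.63  0.5  -0.73] M [ 0.026  0.    -0.009] gap 0.501 q6 -1.84
[390.2 267.4] [416.2 213.6]
[392.1 244.2] [423.7 210.8]
[394.3 219.2] [432.4 207.5]
[393.7 227.2] [429.6 208.6]
```

View pics/s2.png

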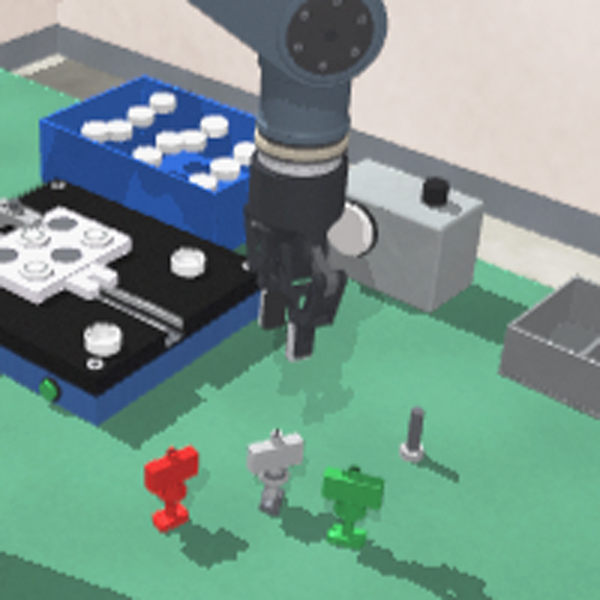

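Run:
```python
from h import *
S=manip.snapshot("side")
p=np.array([.21656,-.58626,.2166]);a=np.radians(20.3);Y=np.array([np.sin(a),-np.cos(a),0])
for z in(0,-.012,-.025):
  for k in(-.05,0,.05): print(z,k,proj(S,p+[0,0,z]+k*Y).round(1))
a=np.radians(154.6);Y=np.array([np.sin(a),-np.cos(a),0]);p=np.array([.4578,-.2524,.1602])
for k in(-.026,.026): print(k,proj(S,p+[0,0,-.0185]+k*Y).round(1))
cv2.imwrite("pics/s3.png",cv2.resize(cv2.imread("pics/side0.png")[200:350,400:560],None,fx=5,fy=5,interpolation=cv2.INTER_CUBIC)[:600,:800])
```

```text
0 -0.05 [435.4 320.2]
0 0 [465.  329.8]
0 0.05 [496.2 339.9]
-0.012 -0.05 [434.6 325.1]
-0.012 0 [464.  334.7]
-0.012 0.05 [494.9 344.8]
-0.025 -0.05 [433.7 330.2]
-0.025 0 [462.8 339.9]
-0.025 0.05 [493.4 350. ]
-0.026 [398.6 231. ]
0.026 [389.4 219.8]
```

View pics/s3.png

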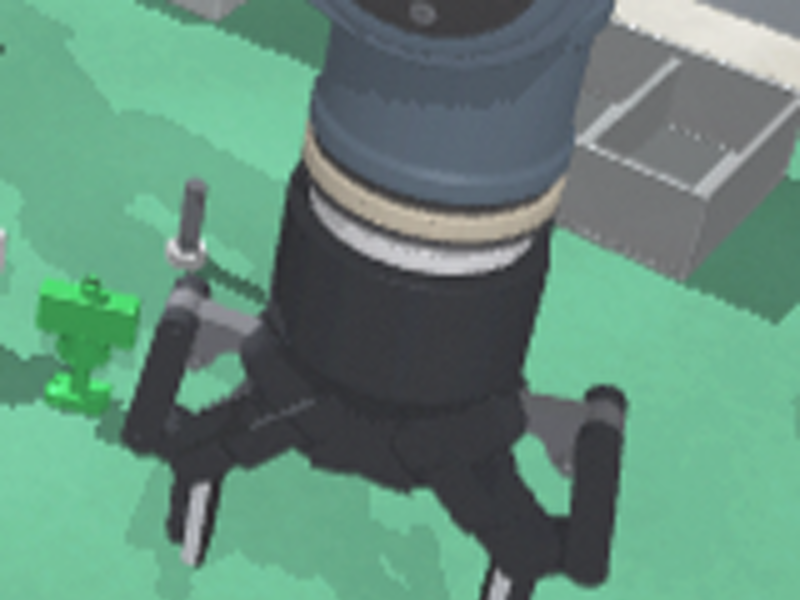

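{"fn": "play_rows", "kwargs": {"steps": [[[0,0,0.02,0,0,0],[0,0,0.02,0,0,0],[0,0,0.018,0,0,0],[0,0,0,0,0,0]]]}}

```text
t: 4.88
tcp_pos: [0.4569, -0.2517, 0.101]
tool_rot: [0.22, 0.975, 0.001, -0.001]
force: [-0.2, -0.9, -0.5]
finger_gap: 0.499
```

Run:
```python
from h import *
p=manip.sense()["tcp_pos"]
S=manip.snapshot("side");T=manip.snapshot("top")
st()
a=np.radians(yaw());Y=np.array([np.sin(a),-np.cos(a),0])
for k in(-.026,0,.026): print(k,proj(S,p+[0,0,-.0185]+k*Y).round(1))
cv2.imwrite("pics/s4.png",cv2.resize(S["img"][190:290,350:450,::-1],None,fx=6,fy=6,interpolation=cv2.INTER_CUBIC))
```

```text
t 4.97 p [ 0.458  -0.2523  0.1024] yaw 154.6 F [0.07 0.15 0.53] M [ 0.031 -0.008 -0.011] gap 0.5 q6 -1.84
-0.026 [396.5 249.5]
0 [392.  243.6]
0.026 [387.7 238. ]
```

View pics/s4.png

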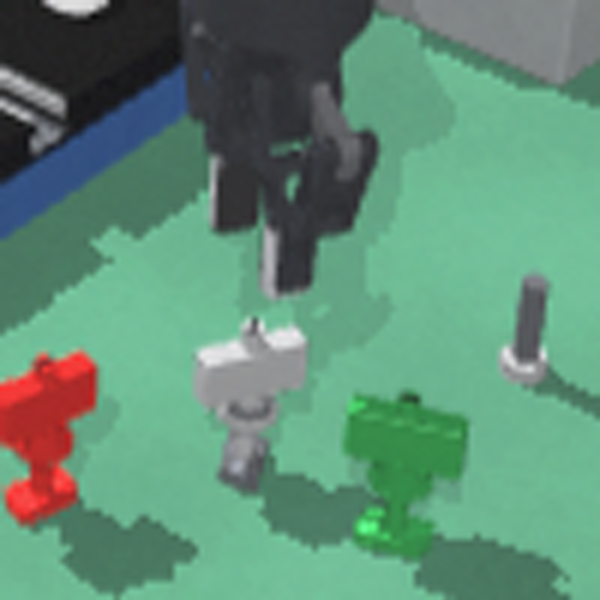

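Run:
```python
from h import *
p=manip.sense()["tcp_pos"]
T=manip.snapshot("top")
a=np.radians(yaw());Y=np.array([np.sin(a),-np.cos(a),0]);X=np.array([np.cos(a),np.sin(a),0])
for k in(-.026,0,.026): print(k,proj(T,p+[0,0,-.0185]+k*Y).round(1))
print('body corners',[proj(T,p+[0,0,.048]+i*.038*X+j*.0425*Y).round(1) for i,j in((-1,-1),(-1,1),(1,-1),(1,1))])
cv2.imwrite("pics/t4.png",cv2.resize(T["img"][170:250,390:470,::-1],None,fx=7,fy=7,interpolation=cv2.INTER_CUBIC))
```

```text
-0.026 [432.9 214.8]
0 [424.3 210.7]
0.026 [415.8 206.5]
body corners [array([452.4, 202.2]), array([422.5, 187.9]), array([440.5, 228.4]), array([410.5, 213.8])]
```

View pics/t4.png

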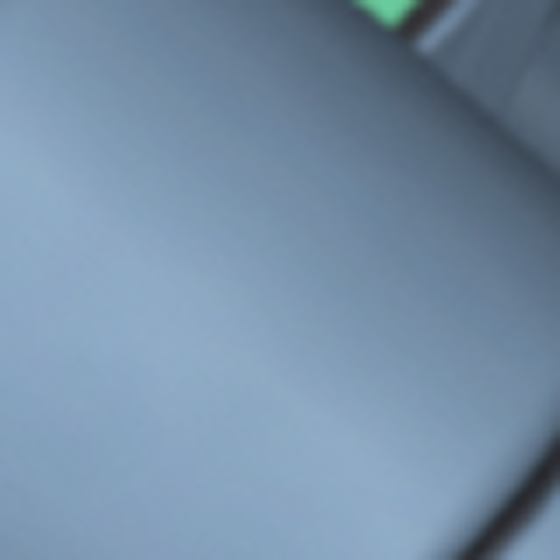

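{"fn": "play_rows", "kwargs": {"steps": [[[0,0,0.012,0,0,0],[0,0,0.012,0,0,0],[0,0,0.011,0,0,0],[0,0,0,0,0,0],[0,0,0,0,0,0]]]}}

```text
t: 5.65
tcp_pos: [0.4581, -0.2515, 0.0668]
tool_rot: [0.219, 0.976, 0.0, -0.0]
force: [0.1, -0.3, -0.1]
finger_gap: 0.497
```

Run:
```python
from h import *
S=manip.snapshot("side")
st()
cv2.imwrite("pics/s5.png",cv2.resize(S["img"][200:290,350:440,::-1],None,fx=6.6,fy=6.6,interpolation=cv2.INTER_CUBIC))
```

```text
t 5.7 p [ 0.4582 -0.2516  0.0671] yaw 154.67 F [-0.43  0.02 -0.84] M [ 0.035 -0.017  0.033] gap 0.503 q6 -1.84
```

View pics/s5.png

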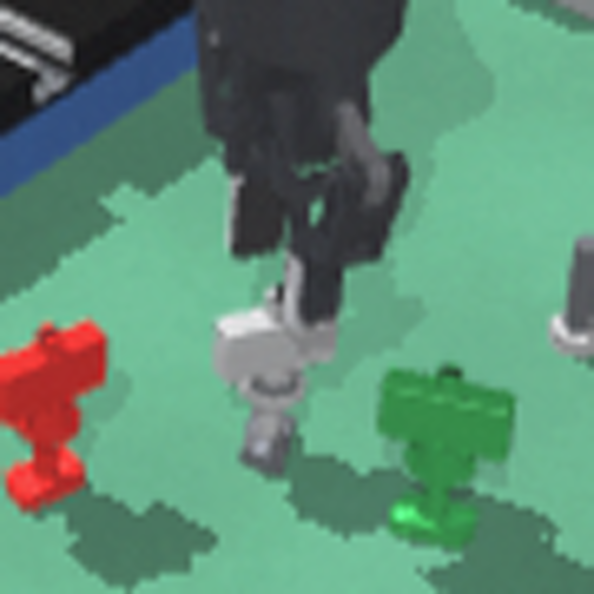

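{"fn": "play_rows", "kwargs": {"steps": [[[0,0,0.005,0,0,0],[0,0,0.005,0,0,0],[0,0,0.005,0,0,0],[0,0,0,0,0,0],[0,0,0,0,0,0]]]}}

```text
t: 6.32
tcp_pos: [0.458, -0.2515, 0.052]
tool_rot: [0.219, 0.976, 0.0, -0.0]
force: [-0.4, -0.3, -0.2]
finger_gap: 0.501
```

Run:
```python
from h import *
S=manip.snapshot("side")
st()
cv2.imwrite("pics/s6.png",cv2.resize(S["img"][200:290,350:440,::-1],None,fx=6.6,fy=6.6,interpolation=cv2.INTER_CUBIC))
```

```text
t 6.38 p [ 0.4581 -0.2515  0.052 ] yaw 154.67 F [ 0.79  0.09 -1.13] M [-0.037 -0.026  0.026] gap 0.501 q6 -1.84
```

View pics/s6.png

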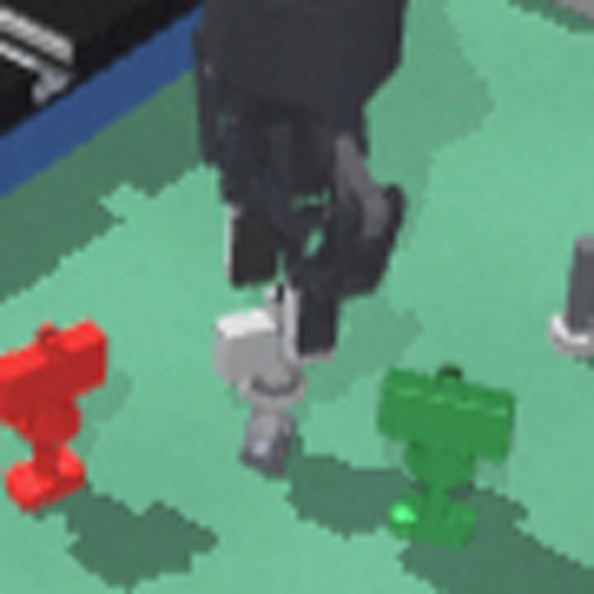

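{"fn": "play_rows", "kwargs": {"steps": [[[0,0,-0.014,0,0,0],[0,0,0,0,0,0]]]}}

```text
t: 6.62
tcp_pos: [0.4589, -0.2523, 0.0675]
tool_rot: [0.219, 0.976, -0.001, 0.001]
force: [-0.3, 0.9, -0.7]
finger_gap: 0.5
```

{"fn": "play_rows", "kwargs": {"steps": [[[0,0,0,0,0,0],[0,0,0,0,0,0],[0,0,0,0,0,0],[0,0,0,0,0,0]]], "fingers": 0.1, "squeeze": 20}}

```text
t: 7.12
tcp_pos: [0.4579, -0.2515, 0.0658]
tool_rot: [0.219, 0.976, 0.0, -0.0]
force: [0.5, 0.7, 0.1]
finger_gap: 0.099
```

Run:
```python
from h import *
S=manip.snapshot("side")
st()
cv2.imwrite("pics/s7.png",cv2.resize(S["img"][200:290,350:440,::-1],None,fx=6.6,fy=6.6,interpolation=cv2.INTER_CUBIC))
```

```text
t 7.17 p [ 0.4579 -0.2515  0.0659] yaw 154.67 F [ 0.64 -0.16 -0.38] M [-0.021 -0.029  0.023] gap 0.101 q6 -1.84
```

View pics/s7.png

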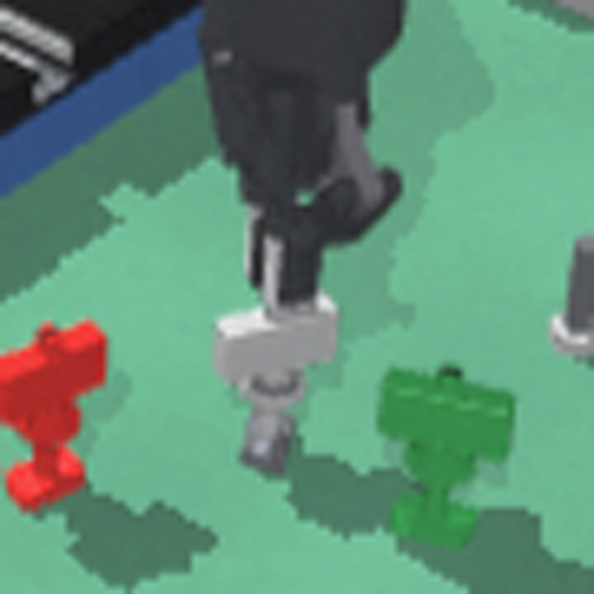

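{"fn": "play_rows", "kwargs": {"steps": [[[0,0,0,0,0,0],[0,0,0,0,0,0],[0,0,0,0,0,0],[0,0,0.006,0,0,0],[0,0,0.006,0,0,0],[0,0,0.005,0,0,0],[0,0,0.005,0,0,0],[0,0,0.004,0,0,0],[0,0,0,0,0,0]]], "fingers": 0.45}}

```text
t: 8.3
tcp_pos: [0.4578, -0.2514, 0.0396]
tool_rot: [0.219, 0.976, 0.0, -0.0]
force: [1.0, 0.1, -0.0]
finger_gap: 0.453
```

Run:
```python
from h import *
S=manip.snapshot("side")
st()
cv2.imwrite("pics/s8.png",cv2.resize(S["img"][200:290,350:440,::-1],None,fx=6.6,fy=6.6,interpolation=cv2.INTER_CUBIC))
```

```text
t 8.35 p [ 0.4579 -0.2515  0.0398] yaw 154.67 F [ 0.04 -0.59  0.72] M [-0.012  0.005 -0.001] gap 0.452 q6 -1.84
```

View pics/s8.png

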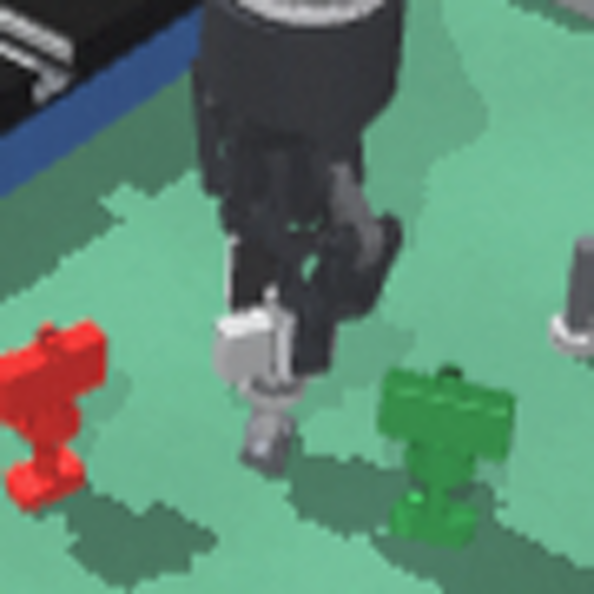

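{"fn": "play_rows", "kwargs": {"steps": [[[0,0,0.005,0,0,0],[0,0,0.005,0,0,0],[0,0,0,0,0,0],[0,0,0,0,0,0]]]}}

```text
t: 8.85
tcp_pos: [0.458, -0.2515, 0.03]
tool_rot: [0.219, 0.976, 0.0, -0.0]
force: [-0.5, -0.3, 0.8]
finger_gap: 0.45
```

Run:
```python
from h import *
S=manip.snapshot("side")
st()
cv2.imwrite("pics/s9.png",cv2.resize(S["img"][200:290,350:440,::-1],None,fx=6.6,fy=6.6,interpolation=cv2.INTER_CUBIC))
```

```text
t 8.9 p [ 0.4581 -0.2515  0.03  ] yaw 154.67 F [-0.26 -0.44 -0.62] M [ 0.015 -0.    -0.019] gap 0.448 q6 -1.85
```

View pics/s9.png

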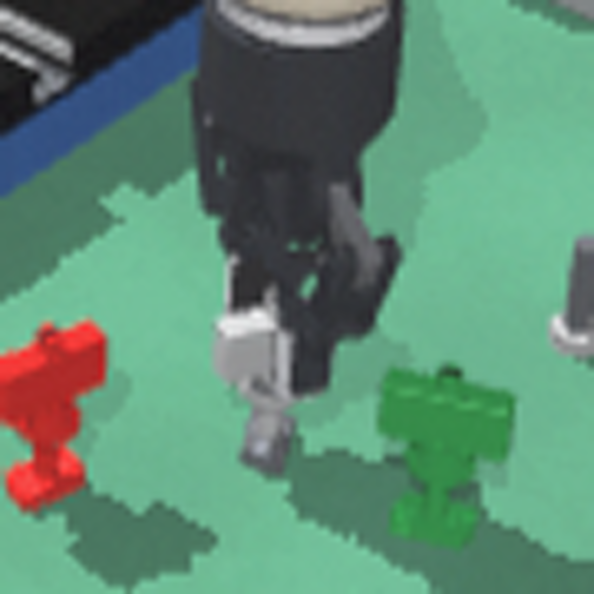

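{"fn": "play_rows", "kwargs": {"steps": [[[0,0,0,0,0,0],[0,0,0,0,0,0],[0,0,0,0,0,0],[0,0,0,0,0,0],[0,0,0,0,0,0],[0,0,0,0,0,0]]], "fingers": 0, "squeeze": 40}}

```text
t: 9.65
tcp_pos: [0.4582, -0.2516, 0.0302]
tool_rot: [0.219, 0.976, -0.0, 0.0]
force: [-0.8, 1.0, 5.3]
finger_gap: 0.156
```

Run:
```python
from h import *
S=manip.snapshot("side")
st()
cv2.imwrite("pics/s10.png",cv2.resize(S["img"][200:290,350:440,::-1],None,fx=6.6,fy=6.6,interpolation=cv2.INTER_CUBIC))
```

```text
t 9.7 p [ 0.4581 -0.2515  0.0302] yaw 154.67 F [-0.1   1.3   4.76] M [0.179 0.047 0.027] gap 0.153 q6 -1.84
```

View pics/s10.png

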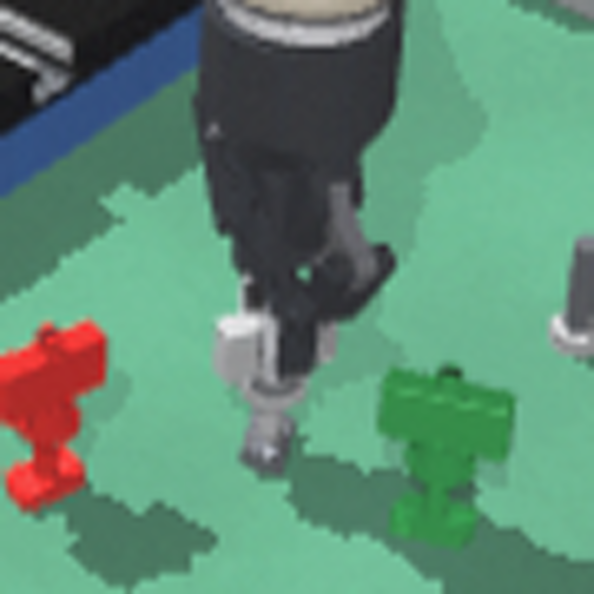

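{"fn": "play_rows", "kwargs": {"steps": [[[0,0,-0.005,0,0,0],[0,0,-0.015,0,0,0],[0,0,-0.025,0,0,0],[0,0,-0.025,0,0,0],[0,0,-0.02,0,0,0],[0,0,-0.01,0,0,0],[0,0,0,0,0,0],[0,0,0,0,0,0]]]}}

```text
t: 10.7
tcp_pos: [0.4575, -0.2511, 0.1294]
tool_rot: [0.219, 0.976, 0.0, -0.001]
force: [-0.4, 1.1, -2.5]
finger_gap: 0.154
```

Run:
```python
from h import *
S=manip.snapshot("side")
st()
cv2.imwrite("pics/s11.png",cv2.resize(S["img"][190:250,365:425,::-1],None,fx=10,fy=10,interpolation=cv2.INTER_CUBIC))
print([ (l,[(d["point"],round(d["score"],2)) for d in manip.pinpoint(l,S)]) for l in("tbolt","bar","nut","stem_end")])
```

```text
t 10.75 p [ 0.4574 -0.2511  0.1292] yaw 154.67 F [-0.26  0.48 -2.64] M [ 0.01  -0.005 -0.059] gap 0.154 q6 -1.84
[('tbolt', [([418.4, 279.5], 0.78), ([390.7, 236.2], 0.64), ([356.9, 272.6], 0.58)]), ('bar', [([376.8, 330.6], 0.73), ([354.0, 257.3], 0.62), ([397.1, 217.9], 0.58), ([419.2, 260.6], 0.49)]), ('nut', [([416.1, 271.6], 0.82), ([355.5, 262.2], 0.72), ([395.8, 220.0], 0.58), ([393.6, 227.6], 0.51), ([319.2, 191.5], 0.43), ([331.6, 189.7], 0.33)]), ('stem_end', [([417.0, 257.2], 0.73), ([356.1, 249.6], 0.55), ([394.2, 214.2], 0.49), ([391.4, 235.8], 0.41)])]
```

View pics/s11.png

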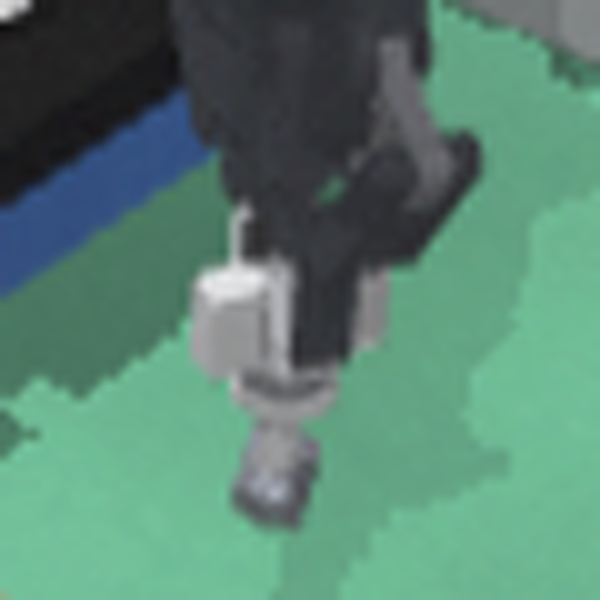

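{"fn": "play_rows", "kwargs": {"steps": [[[0,0,0,0,0,-10],[0,0,0,0,0,-10],[0,0,0,0,0,-10],[0,0,0,0,0,0]]]}}

```text
t: 11.45
tcp_pos: [0.4579, -0.2515, 0.1297]
tool_rot: [-0.04, 0.999, 0.0, -0.0]
force: [0.3, -0.4, -3.0]
finger_gap: 0.153
```

Run:
```python
from h import *
S=manip.snapshot("side");st()
np.save("rot30.npy",S["img"])
cv2.imwrite("pics/s12.png",cv2.resize(S["img"][190:250,365:425,::-1],None,fx=10,fy=10,interpolation=cv2.INTER_CUBIC))
```

```text
t 11.5 p [ 0.4579 -0.2514  0.1297] yaw -175.5 F [ 0.5   0.4  -1.78] M [0.033 0.048 0.036] gap 0.155 q6 -2.37
```

{"fn": "play_rows", "kwargs": {"steps": [[[0,0,0,0,0,-10],[0,0,0,0,0,-10],[0,0,0,0,0,-10],[0,0,0,0,0,-8],[0,0,0,0,0,0]]]}}

```text
t: 12.12
tcp_pos: [0.4729, -0.228, 0.1267]
tool_rot: [-0.345, 0.938, -0.017, -0.023]
force: [-0.3, -0.2, -2.3]
finger_gap: 0.154
```

Run:
```python
from h import *
S=manip.snapshot("side");st()
np.save("rot68.npy",S["img"])
cv2.imwrite("pics/s13.png",cv2.resize(S["img"][190:250,365:425,::-1],None,fx=10,fy=10,interpolation=cv2.INTER_CUBIC))
```

```text
t 12.18 p [ 0.4726 -0.2288  0.1269] yaw -139.74 F [ 0.44 -1.42 -2.79] M [ 0.04  -0.002 -0.008] gap 0.153 q6 -2.85
```

View pics/s12.png

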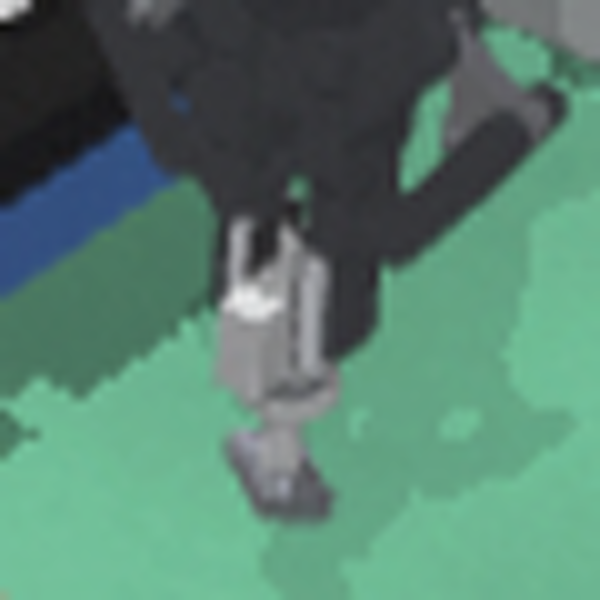

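View pics/s13.png

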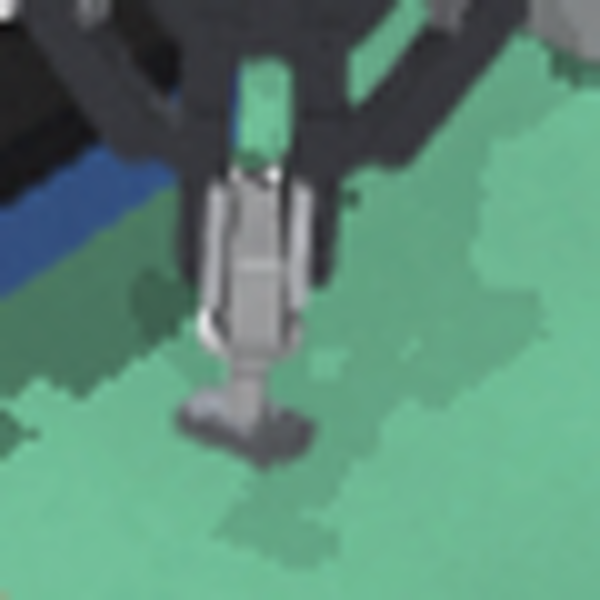

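```bash
cat > fit.py <<'E'
from h import *
from scipy.optimize import minimize
S=manip.snapshot("side")
K=S["K"];Ti=np.linalg.inv(S["world_from_camera"])
def headpoly(c):
    # cut corners (+x,-y),(-x,+y)
    return np.array([[.016,.009],[-.016+c,.009],[-.016,.009-c],[-.016,-.009],[.016-c,-.009],[.016,-.009+c]])
def mask(Rb,p,d,dp,x0,y0,k,shape,c):
    # bolt frame: z up; tool x ~ bar x; head = bar + d
    a=np.radians(d);P=headpoly(c)
    pts=[np.array([x*np.cos(a)-y*np.sin(a),x*np.sin(a)+y*np.cos(a),z]) for x,y in P for z in(0,.008)]
    t=np.linspace(0,2*np.pi,24)
    st=[np.array([.005*np.cos(u),.005*np.sin(u),z]) for u in t for z in(0,.03)]
    m=np.zeros(shape,np.uint8)
    for G in(pts,st):
        W=np.array(G)@Rb.T+p;C=W@Ti[:3,:3].T+Ti[:3,3];u=C@K.T;u=u[:,:2]/u[:,2:]+dp
        u=np.stack([(u[:,0]-x0+.5)*k-.5,(u[:,1]-y0+.5)*k-.5],1)
        cv2.fillConvexPoly(m,cv2.convexHull((u*16).astype(np.int32)),1,shift=4)
    return m
D=[]
for im,q,p,rows in[("pics/s11.png",[.219,.976,0,-.001],[.4575,-.2511,.0992],(435,560)),("pics/s12.png",[-.04,.999,0,0],[.4579,-.2514,.0997],(425,560)),("pics/s13.png",[-.345,.938,-.017,-.023],[.4726,-.2288,.0969],(375,500))]:
    I=cv2.imread(im).astype(int);g=I[:,:,1]-np.maximum(I[:,:,0],I[:,:,2])
    M=((g<18)).astype(np.uint8);M[:rows[0]]=0;M[rows[1]:]=0;M[:,:150]=0;M[:,360:]=0
    n,l,s,_=cv2.connectedComponentsWithStats(M);M=(l==1+np.argmax(s[1:,4])).astype(np.uint8)
    Rt=R.from_quat(q).as_matrix();Rb=np.c_[Rt[:,0],-Rt[:,1],-Rt[:,2]]
    D.append((M,Rb,np.array(p),rows))
def cost1(i,d,dp,c):
    M,Rb,p,r=D[i];m=mask(Rb,p,d,dp,365,190,10,M.shape,c);m[:r[0]]=0
    return (m!=M).sum()/M.sum()
for c in(.003,.005):
  for d in range(20,70,4):
    o=[]
    for i in range(3):
        r=minimize(lambda v:cost1(i,d,v,c),[0,0],method="Nelder-Mead",options=dict(initial_simplex=[[0,0],[2,0],[0,2]],xatol=.02));o.append((round(r.fun,3),*r.x.round(1)))
    print(c,d,round(sum(x[0] for x in o),3),o)
E
python3 fit.py
```

```text
0.003 20 1.014 [(np.float64(0.379), np.float64(0.2), np.float64(-0.2)), (np.float64(0.38), np.float64(-0.2), np.float64(-0.5)), (np.float64(0.255), np.float64(-0.0), np.float64(-0.1))]
0.003 24 0.916 [(np.float64(0.346), np.float64(0.0), np.float64(-0.2)), (np.float64(0.349), np.float64(-0.1), np.float64(-0.5)), (np.float64(0.221), np.float64(-0.0), np.float64(-0.1))]
0.003 28 0.822 [(np.float64(0.313), np.float64(-0.0), np.float64(-0.2)), (np.float64(0.32), np.float64(-0.3), np.float64(-0.5)), (np.float64(0.189), np.float64(-0.0), np.float64(-0.1))]
0.003 32 0.721 [(np.float64(0.277), np.float64(-0.2), np.float64(-0.2)), (np.float64(0.287), np.float64(-0.3), np.float64(-0.5)), (np.float64(0.157), np.float64(-0.1), np.float64(-0.0))]
0.003 36 0.597 [(np.float64(0.236), np.float64(-0.1), np.float64(-0.2)), (np.float64(0.233), np.float64(-0.2), np.float64(-0.3)), (np.float64(0.128), np.float64(-0.1), np.float64(-0.0))]
0.003 40 0.473 [(np.float64(0.192), np.float64(-0.1), np.float64(-0.3)), (np.float64(0.179), np.float64(-0.3), np.float64(-0.2)), (np.float64(0.102), np.float64(-0.1), n
[... 3023 characters left out ...]
float64(-0.4), np.float64(-0.1)), (np.float64(0.067), np.float64(-0.3), np.float64(-0.0)), (np.float64(0.046), np.float64(-0.2), np.float64(0.2))]
0.005 60 0.286 [(np.float64(0.115), np.float64(-0.4), np.float64(-0.1)), (np.float64(0.107), np.float64(-0.2), np.float64(-0.0)), (np.float64(0.064), np.float64(-0.2), np.float64(0.2))]
0.005 64 0.387 [(np.float64(0.152), np.float64(-0.4), np.float64(-0.0)), (np.float64(0.146), np.float64(-0.3), np.float64(0.0)), (np.float64(0.089), np.float64(-0.2), np.float64(0.2))]
0.005 68 0.501 [(np.float64(0.2), np.float64(-0.5), np.float64(-0.0)), (np.float64(0.183), np.float64(-0.2), np.float64(0.1)), (np.float64(0.118), np.float64(-0.3), np.float64(0.2))]
```

```bash
cat >> h.py <<'E'
def Rd(y):
    a=np.radians(y);return np.array([[np.cos(a),np.sin(a),0],[np.sin(a),-np.cos(a),0],[0,0,-1.]])
def plan6(p1,y1,n):
    s=manip.sense();p=np.array(s["tcp_pos"]);p0=p.copy();M=R.from_quat(s["tool_rot"]).as_matrix();rows=[]
    T1=Rd(y1);w=R.from_matrix(M.T@T1).as_rotvec(degrees=True)
    for i in range(n):
        t=M.T@(p0+(np.array(p1)-p0)*(i+1)/n-p);r=[round(float(v),4) for v in t];wr=[round(float(v),1) for v in w/n]
        rows.append(r+wr);p=p+M@r;M=M@R.from_rotvec(wr,degrees=True).as_matrix()
    print("end",p.round(4),np.degrees(np.arctan2(M[1,0],M[0,0])).round(2),M[2].round(3));print(str(rows).replace(" ",""))
E
python3 - <<'E'
from h import *
plan6([.5423,.010,.130],220.6,10)
E
```

```text
end [0.5423 0.01   0.13  ] -139.76 [ 0.003  0.001 -1.   ]
[[-0.0207,0.0138,-0.0017,-0.1,-0.3,-0.0],[-0.0208,0.0137,-0.0015,-0.1,-0.3,-0.0],[-0.0207,0.0138,-0.0014,-0.1,-0.3,-0.0],[-0.0208,0.0137,-0.0013,-0.1,-0.3,-0.0],[-0.0208,0.0138,-0.0012,-0.1,-0.3,-0.0],[-0.0208,0.0138,-0.001,-0.1,-0.3,-0.0],[-0.0207,0.0137,-0.0008,-0.1,-0.3,-0.0],[-0.0208,0.0138,-0.0008,-0.1,-0.3,-0.0],[-0.0208,0.0138,-0.0006,-0.1,-0.3,-0.0],[-0.0208,0.0137,-0.0005,-0.1,-0.3,-0.0]]
```

{"fn": "play_rows", "kwargs": {"steps": [[[-0.0207,0.0138,-0.0017,-0.1,-0.3,0],[-0.0208,0.0137,-0.0015,-0.1,-0.3,0],[-0.0207,0.0138,-0.0014,-0.1,-0.3,0],[-0.0208,0.0137,-0.0013,-0.1,-0.3,0],[-0.0208,0.0138,-0.0012,-0.1,-0.3,0],[-0.0208,0.0138,-0.001,-0.1,-0.3,0],[-0.0207,0.0137,-0.0008,-0.1,-0.3,0],[-0.0208,0.0138,-0.0008,-0.1,-0.3,0],[-0.0208,0.0138,-0.0006,-0.1,-0.3,0],[-0.0208,0.0137,-0.0005,-0.1,-0.3,0]]]}}

```text
t: 13.48
tcp_pos: [0.5423, 0.0097, 0.1302]
tool_rot: [-0.343, 0.939, 0.0, -0.001]
force: [-0.6, -0.3, -1.8]
finger_gap: 0.158
```

{"fn": "play_rows", "kwargs": {"steps": [[[0,0,0,0,0,0],[0,0,0,0,0,0]]]}}

```text
t: 13.72
tcp_pos: [0.5419, 0.009, 0.1301]
tool_rot: [-0.344, 0.939, -0.0, -0.002]
force: [-0.2, 0.4, -3.0]
finger_gap: 0.155
```

Run:
```python
from h import *
S=manip.snapshot("side");T=manip.snapshot("top");st();print(manip.sense()["tool_rot"])
plan6([.5423,.010,.108],220.6,5)
cv2.imwrite("pics/s14.png",cv2.resize(S["img"][150:240,290:380,::-1],None,fx=6.6,fy=6.6,interpolation=cv2.INTER_CUBIC))
cv2.imwrite("pics/t14.png",cv2.resize(T["img"][120:240,260:380,::-1],None,fx=5,fy=5,interpolation=cv2.INTER_CUBIC))
for l in("notch","slot","plate","tbolt"):
  print(l,[(d["point"],round(d["score"],2)) for d in manip.pinpoint(l,S)[:3]],[(d["point"],round(d["score"],2)) for d in manip.pinpoint(l,T)[:3]])
```

```text
t 13.82 p [0.5418 0.0089 0.13  ] yaw -139.78 F [-0.19  0.14 -2.19] M [-0.028 -0.003 -0.05 ] gap 0.154 q6 -2.46
[-3.43812608e-01  9.39036480e-01 -6.53619471e-05 -1.83712236e-03]
end [0.5423 0.01   0.108 ] -139.28 [ 0.003  0.001 -1.   ]
[[-0.0002,0.0001,0.0044,0.0,-0.0,-0.1],[-0.0003,0.0001,0.0044,0.0,-0.0,-0.1],[-0.0002,0.0001,0.0044,0.0,-0.0,-0.1],[-0.0002,0.0001,0.0044,0.0,-0.0,-0.1],[-0.0003,0.0001,0.0044,0.0,-0.0,-0.1]]
notch [([333.3, 187.8], 0.91), ([279.1, 170.5], 0.41), ([345.3, 184.9], 0.29)] []
slot [([319.2, 188.1], 0.94), ([223.1, 215.0], 0.74)] []
plate [([313.8, 187.7], 0.97)] [([287.3, 181.6], 0.69)]
tbolt [([415.7, 276.5], 0.95), ([353.8, 273.8], 0.79), ([340.2, 188.4], 0.54)] [([401.7, 242.9], 0.64), ([444.1, 214.9], 0.59)]
```

View pics/s14.png

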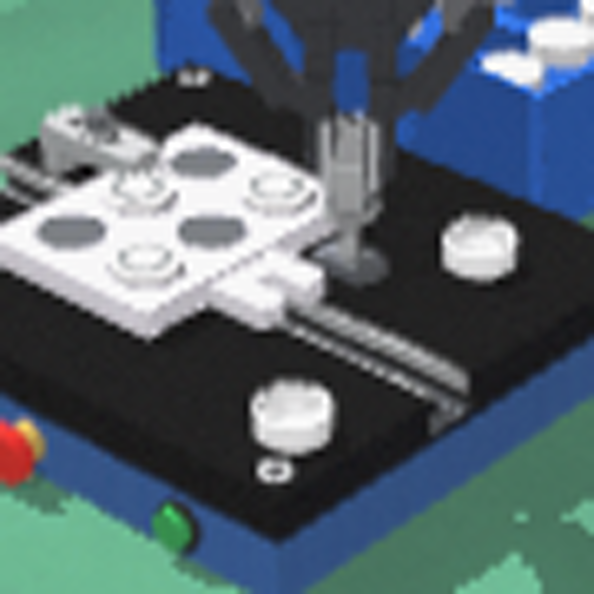

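View pics/t14.png

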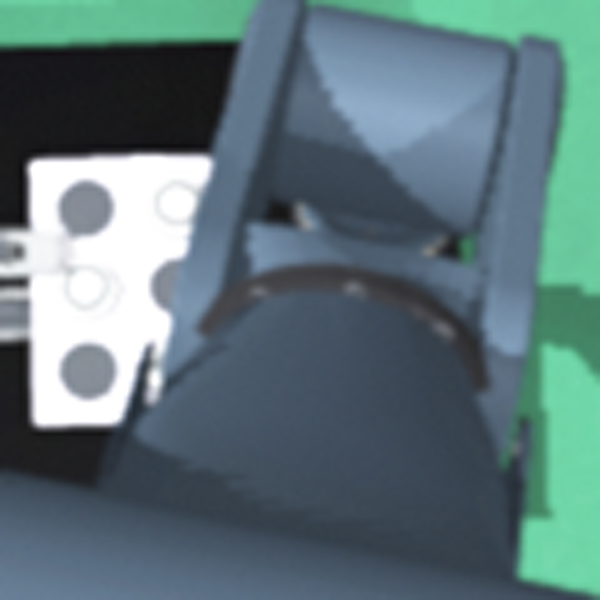

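```bash
cat > ov.py <<'E'
from h import *
def model(o,yw,ny):
    c,s=np.cos(np.radians(yw)),np.sin(np.radians(yw))
    f=lambda x,y,z:np.array([o[0]+c*x-s*y,o[1]+s*x+c*y,.06+z])
    L=[]
    r=lambda P,col:L.append(([f(*p) for p in P],col))
    r([(-.12,-.16,0),(.16,-.16,0),(.16,.16,0),(-.12,.16,0),(-.12,-.16,0)],(0,0,255))
    for x in(-.0105,.0105): r([(x,-.16,0),(x,ny-.017,0)],(0,255,255))
    e=ny+.019
    r([(-.075,e,.016),(.075,e,.016),(.075,e+.11,.016),(-.075,e+.11,.016),(-.075,e,.016)],(255,0,0))
    a=ny-.017;b=ny+.005
    r([(-.022,e,.012),(-.022,a,.012),(-.007,a,.012),(-.007,b,.012),(.007,b,.012),(.007,a,.012),(.022,a,.012),(.022,e,.012)],(0,255,0))
    return L
def overlay(S,L,box,k,fn):
    x0,y0,x1,y1=box;I=cv2.resize(S["img"][y0:y1,x0:x1,::-1],None,fx=k,fy=k,interpolation=cv2.INTER_CUBIC)
    for P,col in L:
        u=np.array([proj(S,p) for p in P]);u=np.stack([(u[:,0]-x0+.5)*k-.5,(u[:,1]-y0+.5)*k-.5],1)
        cv2.polylines(I,[(u*16).astype(np.int32)],False,col,1,cv2.LINE_AA,4)
    cv2.imwrite(fn,I)
def footprint(p,h,z):
    a=np.radians(h);P=[(.016,.009),(-.016,.009),(-.016,-.009),(.016,-.009),(.016,.009)]
    return [np.array([p[0]+x*np.cos(a)-y*np.sin(a),p[1]+x*np.sin(a)+y*np.cos(a),z]) for x,y in P]
E
python3 - <<'E'
from ov import *
S=manip.snapshot("side")
L=model((.5378,.105),2.6,-.0455);p=manip.sense()["tcp_pos"]
h=yaw()+52
L+=[(footprint(p,h,p[2]-.030),(255,0,255)),(footprint(p,h,.06),(255,255,255))]
overlay(S,L,(270,150,380,240),7,"pics/o1.png")
E
```

```text
(no output)
```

View pics/o1.png

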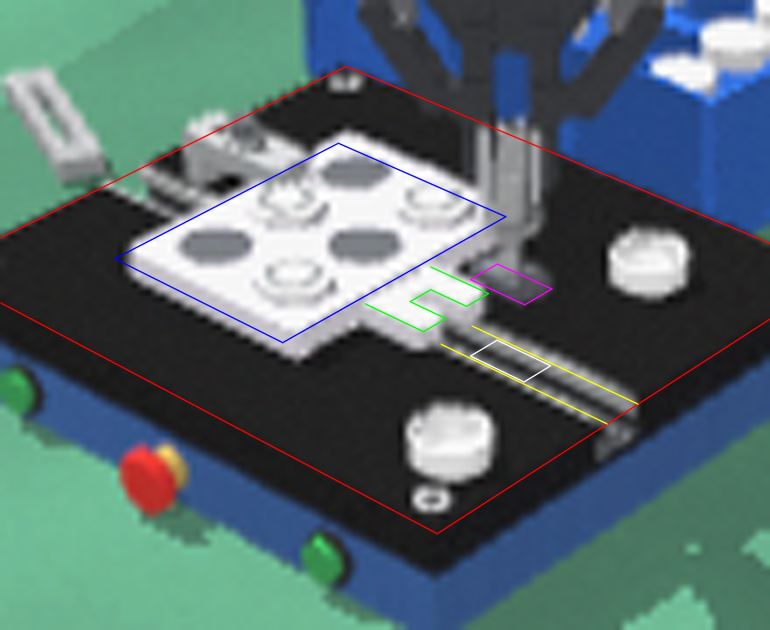

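Run:
```python
from ov import *
S=manip.snapshot("side")
p=manip.sense()["tcp_pos"];h=yaw()+52
overlay(S,[],(315,175,370,216),14,"pics/z0.png")
L=model((.5378,.105),2.6,-.0455)
L+=[(footprint(p,h,p[2]-.030),(255,0,255)),(footprint(p,h,.06),(255,255,255))]
overlay(S,L,(315,175,370,216),14,"pics/z1.png")
```

```text
(no output)
```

View pics/z0.png

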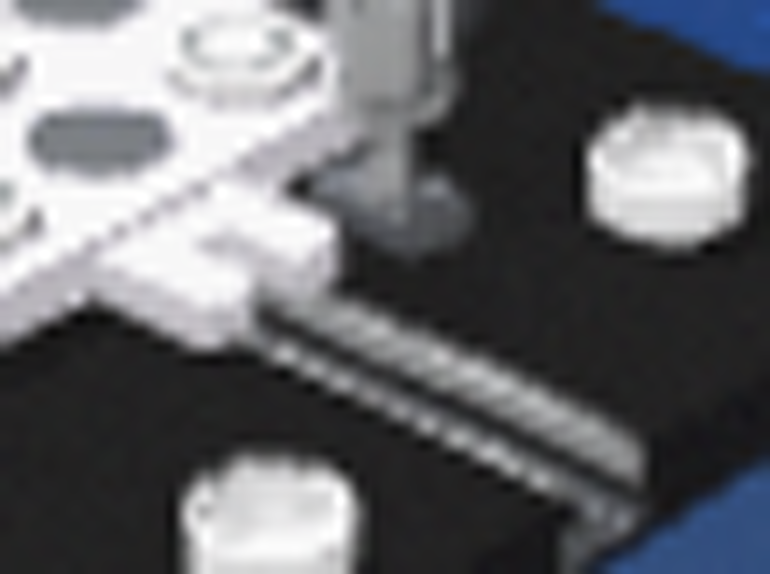

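View pics/z1.png

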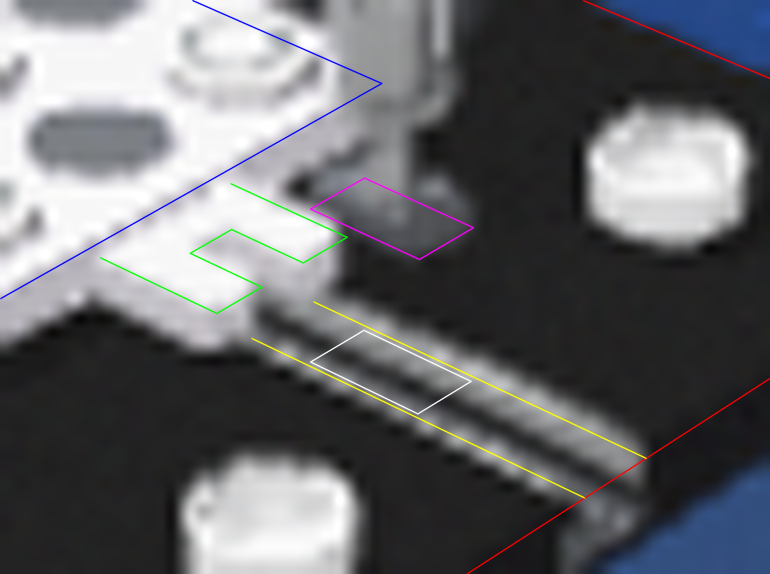

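{"fn": "play_rows", "kwargs": {"steps": [[[-0.0009,-0.0008,0.012,0,0,-0.4],[0,0,0.012,0,0,0],[0,0,0.011,0,0,0],[0,0,0,0,0,0],[0,0,0,0,0,0]]]}}

```text
t: 14.95
tcp_pos: [0.5432, 0.0099, 0.0949]
tool_rot: [-0.348, 0.938, 0.0, -0.002]
force: [-0.7, -0.6, -2.4]
finger_gap: 0.156
```

Run:
```python
from ov import *
S=manip.snapshot("side");st()
p=manip.sense()["tcp_pos"];h=yaw()+52
overlay(S,[],(315,175,370,216),14,"pics/z2.png")
L=[(footprint(p,h,p[2]-.030),(255,0,255)),(footprint(p,h,.06),(255,255,255))]
overlay(S,L,(315,175,370,216),14,"pics/z3.png")
```

```text
t 15.0 p [0.5434 0.0099 0.0952] yaw -139.28 F [ 0.44  0.24 -2.43] M [ 0.009 -0.013 -0.   ] gap 0.157 q6 -2.47
```

View pics/z2.png

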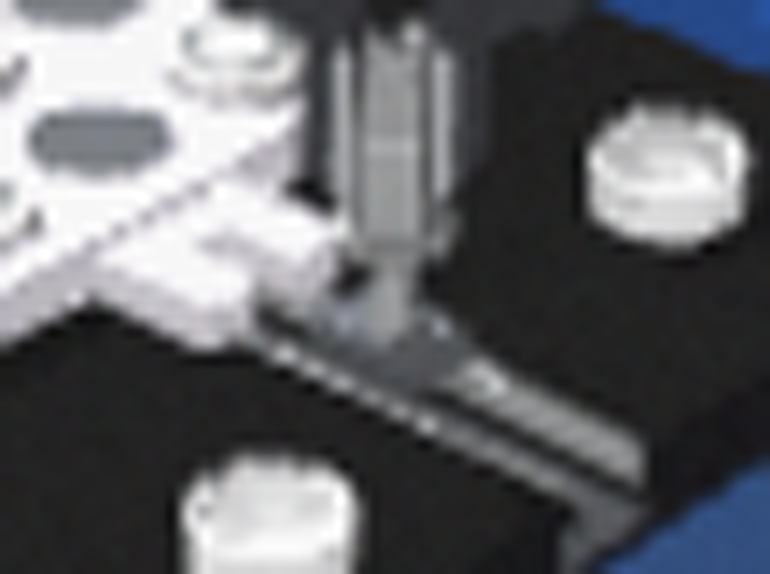

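View pics/z3.png

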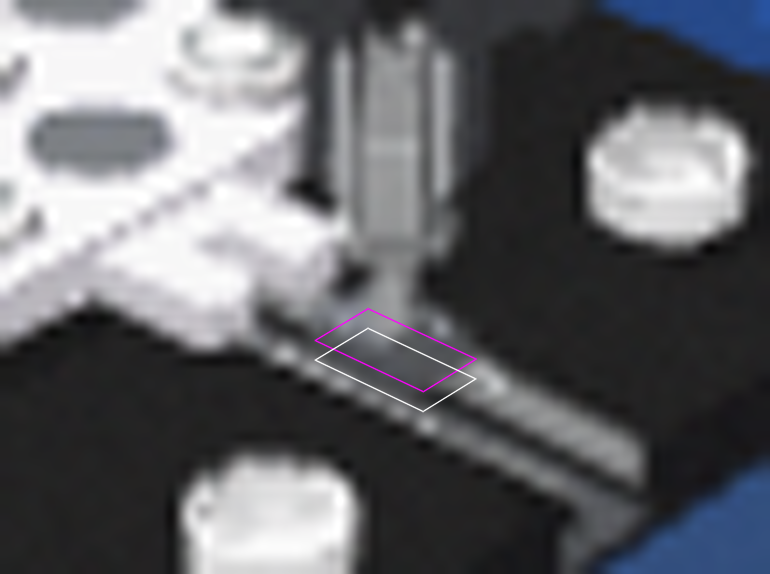

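{"fn": "play_rows", "kwargs": {"steps": [[[0.0005,0.0004,0.002,0,0,0],[0,0,0.002,0,0,0],[0,0,0.002,0,0,0],[0,0,0.002,0,0,0],[0,0,0,0,0,0]]]}}

```text
t: 15.62
tcp_pos: [0.5425, 0.0099, 0.0869]
tool_rot: [-0.348, 0.938, -0.0, -0.002]
force: [0.6, 0.2, -1.0]
finger_gap: 0.159
```

Run:
```python
from ov import *
S=manip.snapshot("side");st()
overlay(S,[],(315,175,370,216),14,"pics/z4.png")
```

```text
t 15.68 p [0.5426 0.0099 0.087 ] yaw -139.28 F [ 0.73 -0.62 -2.24] M [-0.007 -0.091  0.014] gap 0.153 q6 -2.47
```

View pics/z4.png

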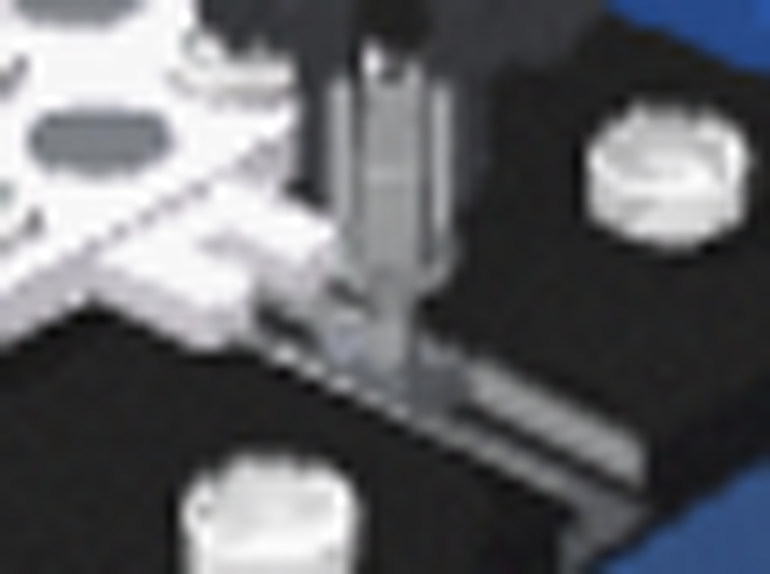

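{"fn": "play_rows", "kwargs": {"steps": [[[0,0,0.002,0,0,0],[0,0,0.002,0,0,0],[0,0,0.002,0,0,0],[0,0,0,0,0,0]]]}}

```text
t: 16.18
tcp_pos: [0.5425, 0.0099, 0.0809]
tool_rot: [-0.348, 0.938, 0.0, -0.002]
force: [0.7, 0.6, -2.7]
finger_gap: 0.152
```

{"fn": "play_rows", "kwargs": {"steps": [[[0,0,0.002,0,0,0],[0,0,0.002,0,0,0],[0,0,0.002,0,0,0],[0,0,0,0,0,0]]]}}

```text
t: 16.68
tcp_pos: [0.542, 0.0099, 0.0747]
tool_rot: [-0.348, 0.938, 0.0, -0.002]
force: [0.0, 0.5, -5.4]
finger_gap: 0.152
```

Run:
```python
from ov import *
S=manip.snapshot("side");st()
overlay(S,[],(315,175,370,216),14,"pics/z5.png")
```

```text
t 16.73 p [0.5419 0.0099 0.0747] yaw -139.28 F [ 0.31 -0.79 -5.08] M [-0.059 -0.079  0.018] gap 0.155 q6 -2.47
```

View pics/z5.png

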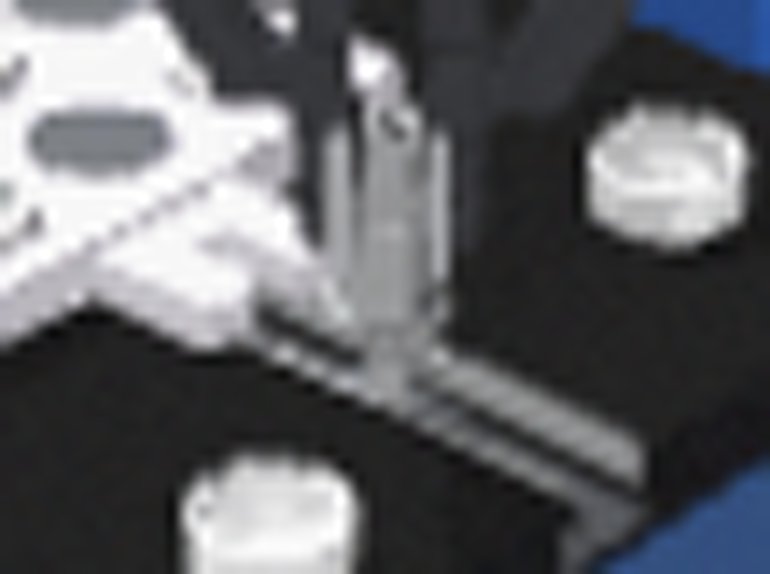

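{"fn": "play_rows", "kwargs": {"steps": [[[0,0,0.001,0,0,0],[0,0,0.001,0,0,0],[0,0,0,0,0,0]]]}}

```text
t: 17.1
tcp_pos: [0.5423, 0.0099, 0.0731]
tool_rot: [-0.348, 0.938, 0.0, -0.002]
force: [0.4, -0.3, -2.2]
finger_gap: 0.158
```

{"fn": "play_rows", "kwargs": {"steps": [[[0,0,0.001,0,0,0],[0,0,0,0,0,0]]]}}

```text
t: 17.35
tcp_pos: [0.5423, 0.0099, 0.072]
tool_rot: [-0.348, 0.938, 0.0, -0.002]
force: [0.2, -0.3, -2.5]
finger_gap: 0.155
```

{"fn": "play_rows", "kwargs": {"steps": [[[0,0,0.001,0,0,0],[0,0,0,0,0,0]]]}}

```text
t: 17.6
tcp_pos: [0.5426, 0.0098, 0.0714]
tool_rot: [-0.348, 0.938, -0.0, -0.001]
force: [-0.6, -0.5, 0.8]
finger_gap: 0.156
```

{"fn": "play_rows", "kwargs": {"steps": [[[0,0,-0.0013,0,0,0],[-0.0049,0.0064,0,0,0,0],[-0.0049,0.0064,0,0,0,0],[0,0,0,0,0,0]]]}}

```text
t: 18.1
tcp_pos: [0.5411, 0.0269, 0.0722]
tool_rot: [-0.349, 0.937, 0.0, -0.002]
force: [0.2, -0.1, -1.7]
finger_gap: 0.151
```

Run:
```python
from ov import *
S=manip.snapshot("side");st()
overlay(S,[],(315,175,370,216),14,"pics/z6.png")
```

```text
t 18.15 p [0.5413 0.0266 0.0723] yaw -139.22 F [-0.62 -0.49 -3.01] M [-0.076 -0.015 -0.053] gap 0.155 q6 -2.44
```

View pics/z6.png

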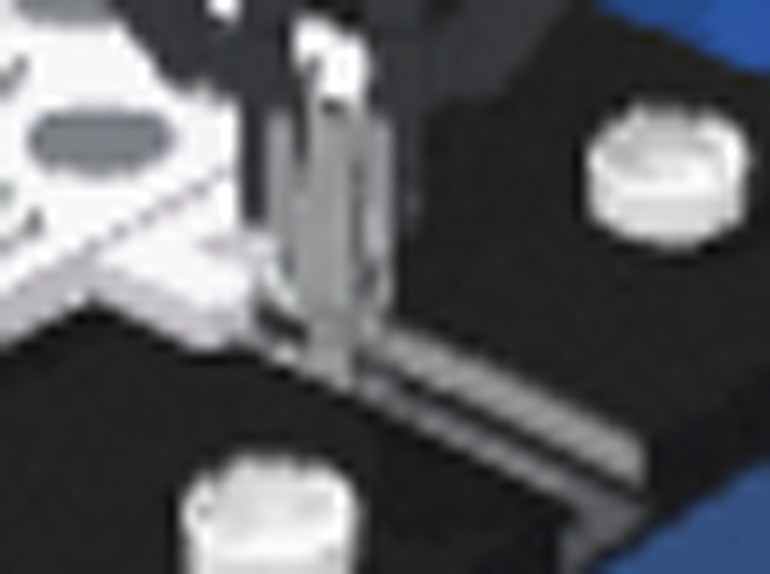

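{"fn": "play_rows", "kwargs": {"steps": [[[-0.0024,0.0032,-0.0004,0,0,0],[-0.0024,0.0032,0,0,0,0],[-0.0024,0.0032,0,0,0,0],[-0.0024,0.0032,0,0,0,0],[0,0,0,0,0,0]]]}}

```text
t: 18.77
tcp_pos: [0.5403, 0.0423, 0.0727]
tool_rot: [-0.348, 0.937, 0.0, -0.002]
force: [0.1, 0.6, -1.6]
finger_gap: 0.153
```

{"fn": "play_rows", "kwargs": {"steps": [[[-0.0024,0.0032,0,0,0,0],[-0.0024,0.0032,0,0,0,0],[-0.0012,0.0016,0,0,0,0],[0,0,0,0,0,0]]]}}

```text
t: 19.27
tcp_pos: [0.5397, 0.0521, 0.0728]
tool_rot: [-0.348, 0.937, -0.0, -0.002]
force: [-0.1, -0.8, -2.0]
finger_gap: 0.155
```

Run:
```python
from ov import *
S=manip.snapshot("side");st()
overlay(S,[],(315,175,370,216),14,"pics/z7.png")
```

```text
t 19.32 p [0.5397 0.052  0.0727] yaw -139.27 F [ 0.34 -0.47 -1.3 ] M [ 0.04  -0.057  0.01 ] gap 0.152 q6 -2.39
```

View pics/z7.png

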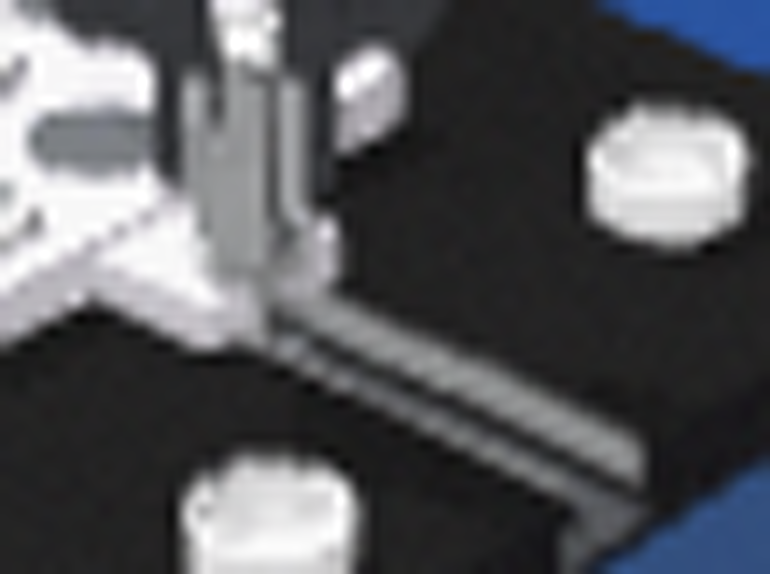

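{"fn": "play_rows", "kwargs": {"steps": [[[-0.0012,0.0015,0,0,0,0],[-0.0012,0.0015,0,0,0,0],[-0.0012,0.0015,0,0,0,0],[0,0,0,0,0,0]]]}}

```text
t: 19.82
tcp_pos: [0.5395, 0.0578, 0.0727]
tool_rot: [-0.348, 0.937, 0.0, -0.002]
force: [-0.5, 0.6, -2.5]
finger_gap: 0.153
```

{"fn": "play_rows", "kwargs": {"steps": [[[-0.0006,0.0008,0,0,0,0],[-0.0006,0.0008,0,0,0,0],[0,0,0,0,0,0]]]}}

```text
t: 20.2
tcp_pos: [0.5394, 0.0598, 0.0727]
tool_rot: [-0.348, 0.938, 0.0, -0.002]
force: [-0.2, -0.2, -1.9]
finger_gap: 0.151
```

{"fn": "play_rows", "kwargs": {"steps": [[[-0.0006,0.0008,0,0,0,0],[-0.0006,0.0008,0,0,0,0],[0,0,0,0,0,0]]]}}

```text
t: 20.58
tcp_pos: [0.5393, 0.0618, 0.0727]
tool_rot: [-0.348, 0.938, -0.0, -0.002]
force: [0.6, -0.1, -2.9]
finger_gap: 0.157
```

{"fn": "play_rows", "kwargs": {"steps": [[[-0.0006,0.0008,0,0,0,0],[0,0,0,0,0,0]]]}}

```text
t: 20.82
tcp_pos: [0.5393, 0.0624, 0.0728]
tool_rot: [-0.348, 0.937, -0.0, -0.002]
force: [0.8, -2.3, -2.5]
finger_gap: 0.153
```

{"fn": "play_rows", "kwargs": {"steps": [[[-0.0006,0.0008,0,0,0,0],[0,0,0,0,0,0]]]}}

```text
t: 21.08
tcp_pos: [0.5393, 0.0626, 0.0728]
tool_rot: [-0.348, 0.937, -0.001, -0.002]
force: [-0.8, -5.5, -2.1]
finger_gap: 0.162
```

Run:
```python
from ov import *
S=manip.snapshot("side");st()
overlay(S,[],(305,170,360,211),14,"pics/z8.png")
```

```text
t 21.12 p [0.5393 0.0626 0.0728] yaw -139.24 F [-0.08 -4.31 -2.8 ] M [-0.932  0.005  0.006] gap 0.155 q6 -2.37
```

View pics/z8.png

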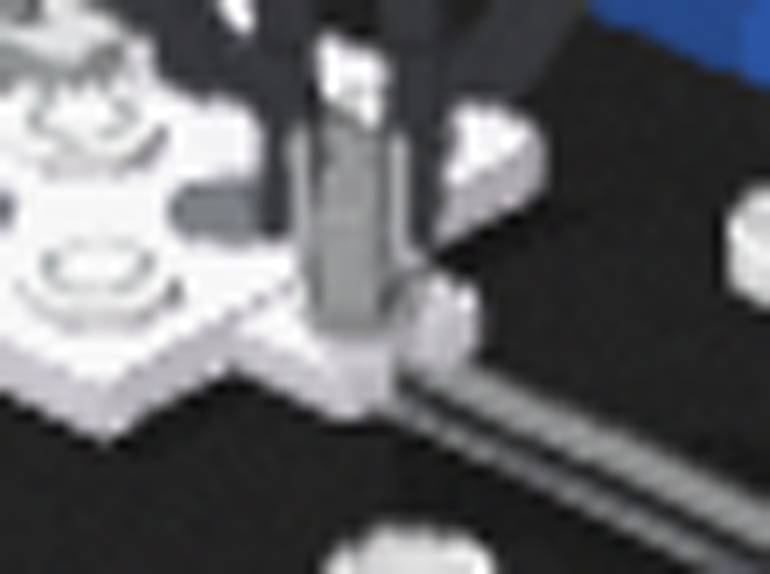

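{"fn": "play_rows", "kwargs": {"steps": [[[0,0,0,0,0,8],[0,0,0,0,0,8],[0,0,0,0,0,8],[0,0,0,0,0,8],[0,0,0,0,0,8],[0,0,0,0,0,0]]]}}

```text
t: 21.88
tcp_pos: [0.5397, 0.0624, 0.0728]
tool_rot: [-0.006, 1.0, -0.002, -0.001]
force: [0.1, -4.8, -3.1]
finger_gap: 0.155
```

Run:
```python
from ov import *
st()
```

```text
t 21.88 p [0.5397 0.0624 0.0728] yaw -179.28 F [ 0.08 -4.81 -3.11] M [-1.081 -0.056  0.012] gap 0.155 q6 -1.67
```

{"fn": "play_rows", "kwargs": {"steps": [[[0,0,0,0,0,8],[0,0,0,0,0,8],[0,0,0,0,0,8],[0,0,0,0,0,8],[0,0,0,0,0,8],[0,0,0,0,0,0]]]}}

```text
t: 22.62
tcp_pos: [0.5405, 0.0623, 0.073]
tool_rot: [0.336, 0.942, -0.002, 0.0]
force: [0.9, -5.6, -2.9]
finger_gap: 0.155
```

Run:
```python
from ov import *
S=manip.snapshot("side");st()
overlay(S,[],(305,170,360,211),14,"pics/z9.png")
```

```text
t 22.68 p [0.5405 0.0624 0.073 ] yaw 140.75 F [ 1.15 -5.15 -1.7 ] M [-1.019 -0.209  0.027] gap 0.153 q6 -0.97
```

View pics/z9.png

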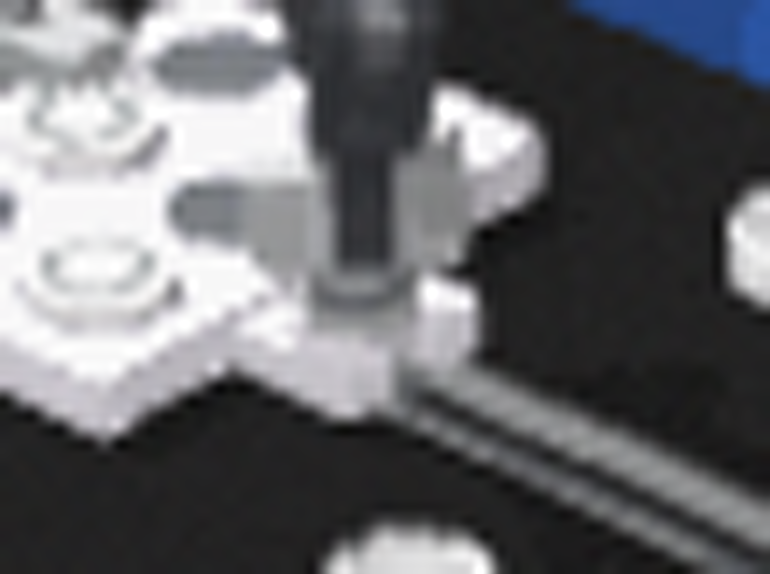

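{"fn": "play_rows", "kwargs": {"steps": [[[0,0,0,0,0,5],[0,0,0,0,0,5],[0,0,0,0,0,5],[0,0,0,0,0,5],[0,0,0,0,0,0]]]}}

```text
t: 23.3
tcp_pos: [0.5408, 0.0623, 0.0731]
tool_rot: [0.494, 0.869, -0.001, 0.001]
force: [2.4, -6.7, -1.9]
finger_gap: 0.157
```

Run:
```python
from ov import *
st()
```

```text
t 23.3 p [0.5408 0.0623 0.0731] yaw 120.73 F [ 2.42 -6.74 -1.85] M [-0.991 -0.254  0.052] gap 0.157 q6 -0.62
```

{"fn": "play_rows", "kwargs": {"steps": [[[0,0,0,0,0,3],[0,0,0,0,0,3],[0,0,0,0,0,0]]]}}

```text
t: 23.68
tcp_pos: [0.5408, 0.0623, 0.0731]
tool_rot: [0.539, 0.842, -0.001, 0.001]
force: [0.8, -4.9, -3.1]
finger_gap: 0.154
```

Run:
```python
from ov import *
st()
```

```text
t 23.68 p [0.5408 0.0623 0.0731] yaw 114.76 F [ 0.84 -4.93 -3.14] M [-1.045 -0.319 -0.023] gap 0.154 q6 -0.52
```

{"fn": "play_rows", "kwargs": {"steps": [[[0,0,0.0001,0,0,3],[0,0,0.0001,0,0,3],[0,0,0,0,0,0]]]}}

```text
t: 24.05
tcp_pos: [0.5407, 0.0624, 0.0728]
tool_rot: [0.582, 0.813, -0.001, 0.001]
force: [1.3, -4.6, -2.9]
finger_gap: 0.154
```

Run:
```python
from ov import *
st()
```

```text
t 24.05 p [0.5407 0.0624 0.0728] yaw 108.75 F [ 1.31 -4.58 -2.91] M [-1.112 -0.403  0.05 ] gap 0.154 q6 -0.41
```

{"fn": "play_rows", "kwargs": {"steps": [[[0,0,0.0005,0,0,4],[0,0,0.0005,0,0,4],[0,0,0.0005,0,0,4],[0,0,0,0,0,0]]]}}

```text
t: 24.55
tcp_pos: [0.5408, 0.0623, 0.0717]
tool_rot: [0.664, 0.747, -0.001, 0.001]
force: [1.1, -5.7, -0.1]
finger_gap: 0.155
```

```bash
cat > m.py <<'E'
from h import *
def avg(n=4):
    F=[];M=[]
    for i in range(n):
        S=manip.snapshot("side");s=manip.sense();F.append(s["force"]);M.append(s["ft_torque"])
    st();print("avgF",np.mean(F,0).round(2),"avgM",np.mean(M,0).round(3));return S
E
python3 - <<'E'
from m import *
avg()
E
```

```text
t 24.75 p [0.5408 0.0623 0.0717] yaw 96.77 F [ 1.46 -4.71 -1.27] M [-1.007 -0.253  0.061] gap 0.151 q6 -0.2
avgF [ 1.08 -5.37 -0.3 ] avgM [-1.031 -0.238  0.051]
```

{"fn": "play_rows", "kwargs": {"steps": [[[0,0,0.0002,0,0,5],[0,0,0.0002,0,0,5],[0,0,0.0002,0,0,5],[0,0,0.0002,0,0,5],[0,0,0,0,0,0]]]}}

```text
t: 25.38
tcp_pos: [0.5407, 0.0623, 0.0708]
tool_rot: [0.784, 0.621, -0.001, 0.001]
force: [0.4, -5.7, -0.2]
finger_gap: 0.159
```

Run:
```python
from m import *
avg(3)
```

```text
t 25.52 p [0.5407 0.0624 0.0708] yaw 76.77 F [ 0.8  -5.72 -0.43] M [-1.055 -0.249  0.077] gap 0.152 q6 0.15
avgF [ 0.84 -5.31 -0.8 ] avgM [-1.048 -0.259  0.046]
```

{"fn": "play_rows", "kwargs": {"steps": [[[0,0,0.0003,0,0,6],[0,0,0.0003,0,0,6],[0,0,0.0003,0,0,6],[0,0,0,0,0,0]]]}}

```text
t: 26.02
tcp_pos: [0.5407, 0.0624, 0.0702]
tool_rot: [0.871, 0.49, -0.001, 0.001]
force: [0.9, -5.5, 2.4]
finger_gap: 0.154
```

Run:
```python
from m import *
S=avg(3)
from ov import overlay
overlay(S,[],(305,170,360,211),14,"pics/z10.png")
```

```text
t 26.18 p [0.5407 0.0623 0.0702] yaw 58.77 F [-0.01 -5.89  1.4 ] M [-1.017 -0.054  0.07 ] gap 0.155 q6 0.46
avgF [ 0.13 -5.69  1.5 ] avgM [-0.992 -0.067  0.08 ]
```

View pics/z10.png

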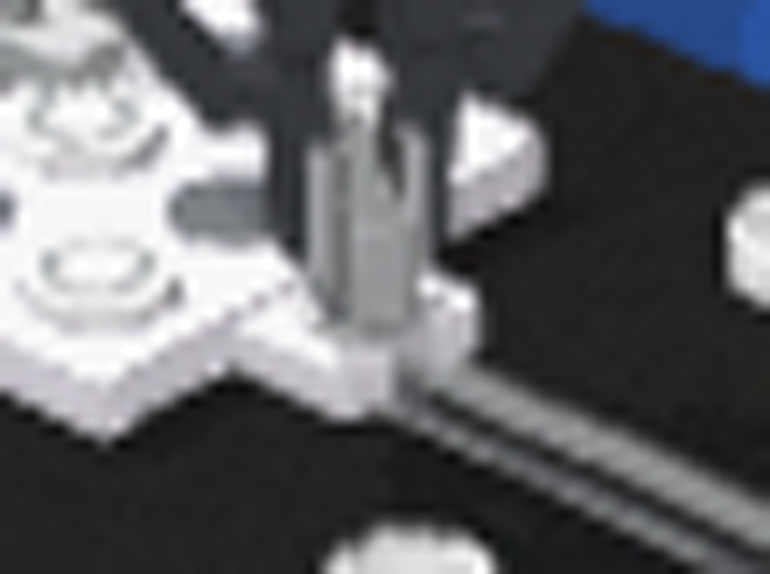

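{"fn": "play_rows", "kwargs": {"steps": [[[0,0,0,0,0,5],[0,0,0,0,0,5],[0,0,0,0,0,5],[0,0,0,0,0,5],[0,0,0,0,0,0]]]}}

```text
t: 26.8
tcp_pos: [0.5407, 0.0624, 0.0702]
tool_rot: [0.943, 0.332, -0.0, 0.002]
force: [-0.2, -4.8, -0.1]
finger_gap: 0.156
```

Run:
```python
from m import *
S=avg(3)
```

```text
t 26.95 p [0.5407 0.0624 0.0702] yaw 38.77 F [ 1.02 -5.2   1.49] M [-0.918 -0.158  0.054] gap 0.157 q6 0.81
avgF [ 0.64 -5.29  1.07] avgM [-0.958 -0.147  0.049]
```

{"fn": "play_rows", "kwargs": {"steps": [[[0,0,0,0,0,5],[0,0,0,0,0,5],[0,0,0,0,0,5],[0,0,0,0,0,5],[0,0,0,0,0,0]]]}}

```text
t: 27.58
tcp_pos: [0.5407, 0.0625, 0.0702]
tool_rot: [0.987, 0.163, -0.0, 0.002]
force: [0.2, -4.9, 1.5]
finger_gap: 0.153
```

Run:
```python
from m import *
S=avg(3)
```

```text
t 27.73 p [0.5406 0.0625 0.0702] yaw 18.77 F [-0.23 -4.86  1.22] M [-0.909 -0.131  0.095] gap 0.159 q6 1.16
avgF [ 0.14 -4.93  1.15] avgM [-0.928 -0.116  0.051]
```

{"fn": "play_rows", "kwargs": {"steps": [[[0,0,0,0,0,5],[0,0,0,0,0,5],[0,0,0,0,0,5],[0,0,0,0,0,0]]]}}

```text
t: 28.22
tcp_pos: [0.5406, 0.0625, 0.07]
tool_rot: [0.999, 0.033, -0.0, 0.001]
force: [1.2, -4.8, 0.3]
finger_gap: 0.155
```

Run:
```python
from m import *
S=avg(3)
```

```text
t 28.38 p [0.5407 0.0625 0.07  ] yaw 3.78 F [-0.08 -5.56 -0.22] M [-0.901 -0.224  0.059] gap 0.154 q6 1.42
avgF [ 0.9  -5.31 -0.18] avgM [-0.887 -0.226  0.073]
```

{"fn": "play_rows", "kwargs": {"steps": [[[0,0,0.0002,0,0,5],[0,0,0.0002,0,0,5],[0,0,0.0002,0,0,5],[0,0,0.0002,0,0,5],[0,0,0,0,0,0]]]}}

```text
t: 29.0
tcp_pos: [0.5407, 0.0626, 0.0694]
tool_rot: [0.99, -0.141, 0.0, 0.001]
force: [1.3, -4.6, 1.0]
finger_gap: 0.156
```

Run:
```python
from m import *
S=avg(3)
```

```text
t 29.15 p [0.5407 0.0626 0.0693] yaw -16.19 F [ 1.37 -4.95  1.24] M [-0.852 -0.202  0.065] gap 0.156 q6 1.77
avgF [ 1.02 -4.8   0.9 ] avgM [-0.885 -0.171  0.077]
```

{"fn": "play_rows", "kwargs": {"steps": [[[0,0,0.0002,0,0,5],[0,0,0.0002,0,0,5],[0,0,0.0002,0,0,5],[0,0,0.0002,0,0,5],[0,0,0,0,0,0]]]}}

```text
t: 29.78
tcp_pos: [0.5408, 0.0627, 0.0687]
tool_rot: [0.951, -0.311, 0.001, 0.001]
force: [-0.0, -5.5, 2.7]
finger_gap: 0.156
```

Run:
```python
from m import *
S=avg(4)
```

```text
t 29.98 p [0.5408 0.0627 0.0687] yaw -36.17 F [ 0.2  -5.45  3.53] M [-0.943 -0.129  0.072] gap 0.156 q6 2.12
avgF [ 0.18 -5.7   3.02] avgM [-0.879 -0.142  0.091]
```

{"fn": "play_rows", "kwargs": {"steps": [[[0,0,0.0002,0,0,4],[0,0,0.0001,0,0,4],[0,0,0.0001,0,0,4],[0,0,0,0,0,0]]]}}

```text
t: 30.48
tcp_pos: [0.5408, 0.0627, 0.0684]
tool_rot: [0.913, -0.408, 0.001, 0.001]
force: [-0.5, -4.7, 3.3]
finger_gap: 0.157
```

Run:
```python
from m import *
S=avg(6)
```

```text
t 30.77 p [0.5408 0.0627 0.0684] yaw -48.16 F [ 0.46 -5.32  3.35] M [-0.87  -0.099  0.173] gap 0.155 q6 2.33
avgF [ 0.44 -4.92  3.66] avgM [-0.875 -0.159  0.15 ]
```

Run:
```python
from m import *
S=avg(6)
from ov import overlay
overlay(S,[],(290,155,360,205),11,"pics/z11.png")
```

```text
t 31.07 p [0.5408 0.0627 0.0684] yaw -48.17 F [-0.35 -5.22  3.95] M [-0.864 -0.151  0.148] gap 0.153 q6 2.33
avgF [ 0.42 -5.07  3.3 ] avgM [-0.861 -0.13   0.14 ]
```

View pics/z11.png

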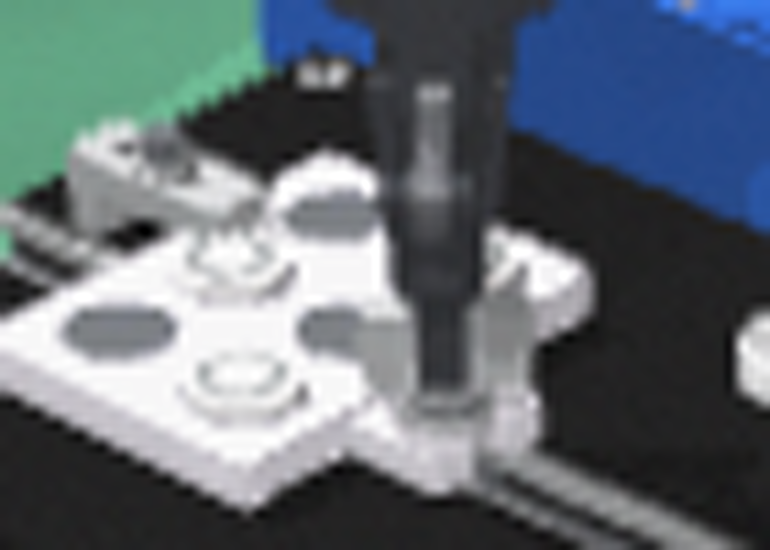

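{"fn": "play_rows", "kwargs": {"steps": [[[0,0,-0.0003,0,0,0],[0,0,0,0,0,0]]]}}

```text
t: 31.32
tcp_pos: [0.5408, 0.0627, 0.0685]
tool_rot: [0.913, -0.408, 0.001, 0.001]
force: [1.0, -5.0, 1.8]
finger_gap: 0.156
```

{"fn": "play_rows", "kwargs": {"steps": [[[0,0,0,0,0,0],[0,0,0,0,0,0],[0,0,0,0,0,0],[0,0,0,0,0,0]]], "fingers": 0.35}}

```text
t: 31.82
tcp_pos: [0.5389, 0.0639, 0.0676]
tool_rot: [0.913, -0.409, -0.001, 0.001]
force: [-0.3, 1.2, 0.2]
finger_gap: 0.347
```

Run:
```python
from m import *
S=avg(3)
from ov import overlay
overlay(S,[],(290,155,360,205),11,"pics/z12.png")
```

```text
t 31.98 p [0.539  0.0638 0.0676] yaw -48.28 F [-0.67 -0.49 -0.59] M [-0.053 -0.005  0.005] gap 0.348 q6 2.33
avgF [-0.3   0.22  0.04] avgM [-0.033 -0.006  0.033]
```

View pics/z12.png

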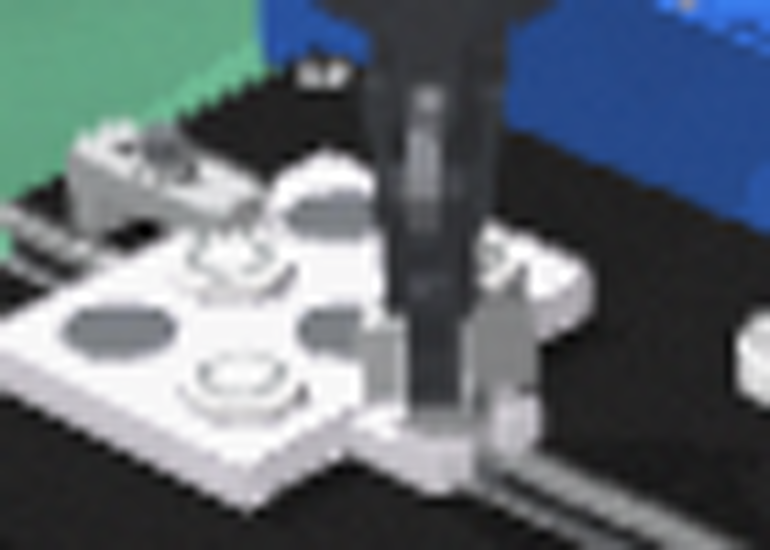

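{"fn": "play_rows", "kwargs": {"steps": [[[0,0,-0.01,0,0,0],[0,0,-0.02,0,0,0],[0,0,-0.03,0,0,0],[0,0,-0.04,0,0,0],[0,0,-0.04,0,0,0],[0,0,-0.01,0,0,0],[0,0,0,0,0,0]]]}}

```text
t: 32.85
tcp_pos: [0.5395, 0.0639, 0.2181]
tool_rot: [0.913, -0.409, -0.001, 0.001]
force: [0.3, 0.7, -0.9]
finger_gap: 0.349
```

Run:
```python
from m import *
S=avg(2)
from ov import *
L=model((.5378,.105),2.6,-.0455)
overlay(S,[],(300,155,360,200),12,"pics/z13.png")
for l in("tbolt","nut","bar","stem_end","notch"): print(l,[(d["point"],round(d["score"],2)) for d in manip.pinpoint(l,S)])
# predicted pixel of stem end for bolt at (.5408,.0625): flange at lug
for z in(.072,.097,.124): print(z,proj(S,[.5405,.0625,z]).round(1))
```

```text
t 32.95 p [0.5384 0.0639 0.2163] yaw -48.29 F [ 0.04  0.81 -0.14] M [-0.007 -0.031  0.033] gap 0.349 q6 2.33
avgF [-0.05  0.22  0.1 ] avgM [ 0.009 -0.024  0.027]
tbolt [([356.4, 274.4], 0.87), ([417.5, 279.0], 0.77), ([331.3, 197.3], 0.73)]
nut [([416.1, 269.6], 0.79), ([328.4, 194.6], 0.66)]
bar [([419.1, 261.7], 0.63), ([351.2, 255.3], 0.59), ([328.8, 183.1], 0.56)]
stem_end [([360.4, 252.6], 0.73), ([417.6, 255.8], 0.59), ([329.7, 178.2], 0.53)]
notch [([328.8, 189.9], 0.85), ([440.4, 251.6], 0.18)]
0.072 [330.2 191.9]
0.097 [330.1 185.1]
0.124 [330.1 177.7]
```

View pics/z13.png

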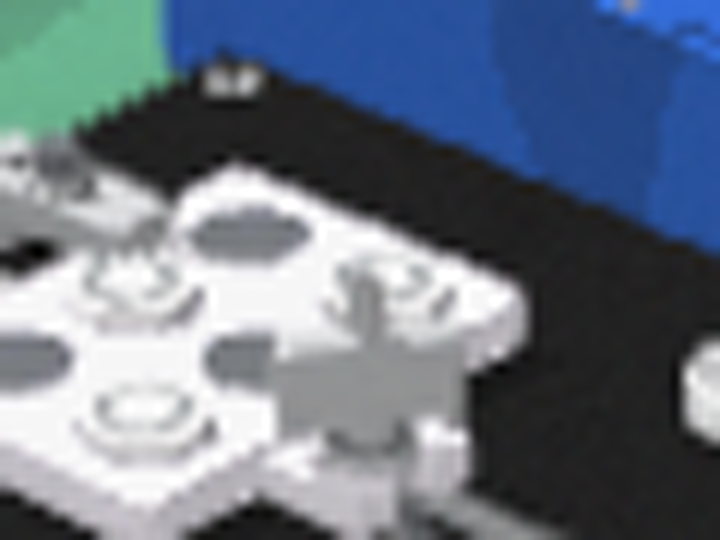

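{"fn": "play_rows", "kwargs": {"steps": [[[0.0373,0.0333,0,0,0,0],[0.0373,0.0333,0,0,0,0],[0.0373,0.0333,0,0,0,0],[0.0373,0.0333,0,0,0,0],[0.0373,0.0333,0,0,0,0],[0.0373,0.0333,0,0,0,0],[0,0,0,0,0,0]]]}}

```text
t: 34.08
tcp_pos: [0.5394, -0.2402, 0.2173]
tool_rot: [0.912, -0.411, -0.001, 0.002]
force: [0.5, 0.0, -0.5]
finger_gap: 0.347
```

Run:
```python
from m import *
from ov import *
st()
T=manip.snapshot("top");S=manip.snapshot("side")
overlay(T,[],(285,155,345,205),12,"pics/t20.png")
overlay(S,[],(310,165,350,200),18,"pics/s20.png")
print([(d["point"],round(d["score"],2)) for d in manip.pinpoint("stem_end",T)],proj(T,[.5405,.0625,.124]),proj(T,[.5405,.0625,.072]))
```

```text
t 34.08 p [ 0.5394 -0.2402  0.2173] yaw -48.56 F [ 0.52  0.   -0.53] M [-0.006 -0.056  0.013] gap 0.347 q6 1.81
[([310.5, 177.7], 0.42)] [311.20732962 176.76046274] [311.42591843 180.27256204]
```

View pics/t20.png

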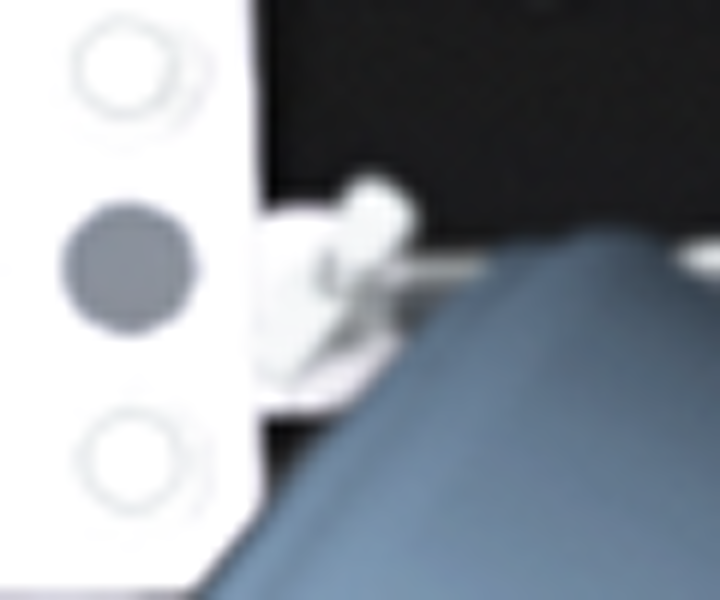

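View pics/s20.png

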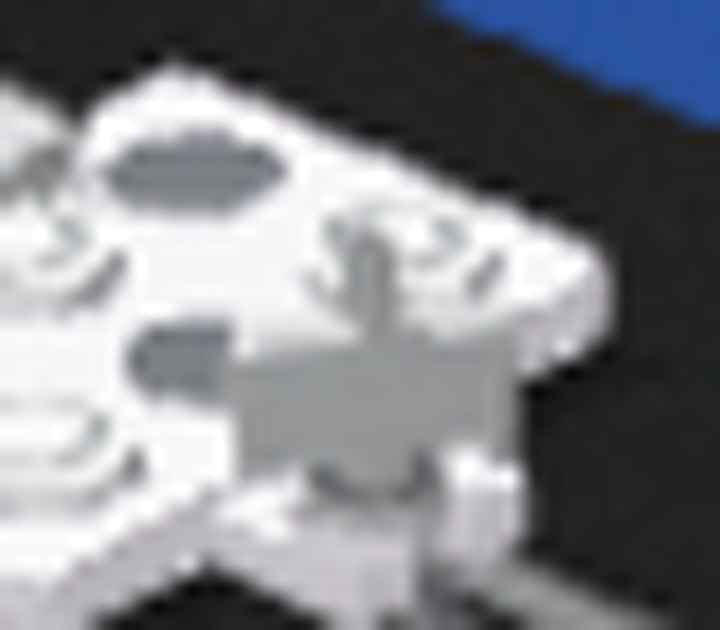

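Run:
```python
from h import *
st();print(manip.sign_off())
```

```text
t 34.23 p [ 0.5388 -0.2353  0.2173] yaw -48.29 F [-0.49  0.15 -0.85] M [ 0.01   0.055 -0.041] gap 0.353 q6 1.81
the job is handed in; nothing more can be done
None
```

The T-bolt is clamping the plate's lug, and I handed the job in at 34 s of the 72 s allowed. I lowered the steel T-bolt's head lengthwise into the slot and slid it along the notch until it stopped, at about 5 N. I then turned it clockwise to its stop, ran the bar nut down onto the lug and tightened it, let go and backed away.

**Last checks**
- **Position:** the stem is upright in the notch, and its end shows where a home position with the head drawn up predicts (side picture 330,178; predicted 330,177.7). The side picture cannot separate that from a head still 3 mm lower.
- **Head:** the groove across the stem end runs across the slot in the top view.
- **Nut:** the flange sits on the lug, and about 0.14 N m was left on the bar before release (a reading of about 0.03 remained with nothing held). Going by the 0.08 N m figure, I put the clamping at about 20–40 N. Counting the turns gives less, about 12–21 N. I stopped there rather than force it.

**What disagreed**
- **Fingertip height:** the fingertips were about 30–40 mm higher than the stated tool geometry implied. I set the grasp height from the pictures instead.
- **Camera positions:** the two cameras' slot and notch positions differed by 2–3 mm. I settled that by looking close up and by touch.
- **Joint 6 limit:** joint 6 reached its limit (-2.85 rad) once while I was turning the held bolt in the air. The tool tilted slightly and shifted about 28 mm, and I straightened it on the next move.

I did not touch the hex bolt, caps, strap or tools, though I took no final picture of the whole bench to confirm it.

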